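# Comb the drinking straws into a row and lock the wash cassette

### The arm

A 6-joint arm with a two-finger parallel gripper is mounted at the origin on a cart in front of the work surface, level with it; the furniture and walls round the work are solid. World frame = base frame: x ahead of the robot, y to its left, z up, the work surface at z = 0. Lengths are in m, angles in degrees, forces in N, time in s.
With the tool pointing down it reaches from about 0.35 to 0.875 m from the base axis. Payload 4.2 kg.
Tool frame: the origin (TCP) lies midway between the tips of the shut fingers; the grasp point (between the pads) lies 19 mm behind it; z points along the fingers, y is the line along which they close (so a half turn about z gives the same grasp; the last joint's range is limited). The gripper opens to 87 mm and grips with 3 to 60 N. Pads are 19 mm wide; open, the fingers measure 117 mm over their backs; the gripper's body (75 mm by 190 mm) begins 51 mm behind the grasp point.
Start: joints at [91.937, 22.042, 0.453, 0, -68.411, -14.817], TCP at [0.139, 0.609, 0.191] pointing down, gripper open.
Joint ranges: [-179.83, 179.83], [-69.29, 118.12], [-61.27, 80.66], [-181.25, 117.63], [-171.15, -9.14], [-177.46, 177.46]. Speed limits (degrees/s): [159.86, 159.86, 180, 180, 180, 180].

### API

Orientations are given as a 3x3 rotation matrix whose columns are the frame's x, y, z axes.
In Python, from station import * gives the robot as it stands. The module is installed in compiled form; this text tells all that it offers.
- The arm moves only by the tool servo_tool, never from a script. Its argument "deltas" is a list of rows, each an object of numbers: "tx", "ty", "tz": the shift along the tool's x, y, z in mm; "ax", "ay", "az": the turn, a rotation vector about the tool's x, y, z in rad; "claw": the finger opening in mm, from 0 to 87. In form: [{"tx": .., "ty": .., "tz": .., "ax": .., "ay": .., "az": .., "claw": ..}, ...]. A call has 1 to 12 rows; each row is the pose to reach, as a shift and turn from the pose commanded when the call began, along the tool's axes at that moment; what a row does not reach only later rows make up. A row lasts 1/12 s, in which the tool goes at most 41.7 mm and 7.16 degrees, less where a joint would pass 70% of its speed; a pose out of reach is approached as far as the arm can. A call with a gripper value outside its range is refused whole. The fingers move at their own pace and stop on an object; the grip force is fixed at half the most. Time passes only in rows, so rows that repeat a pose let the fingers close. It gives the time, the measured TCP pose, the force, the opening and the grip force at its end, in the units of the state.
- sense(): the state, without advancing time (a new reading comes with each control period).
- capture(name): name is "scene" or "top" or "wrist"; returns the picture (420x560x3 uint8, blue, green, red); there is no depth.
- calibration(name): a dict with "fx", "fy", "cx", "cy" (pixels), "cam_to_world" (4x4, takes a point from camera to world coordinates); the wrist camera has in their place "hand_eye" (4x4, takes a point from camera to tool coordinates, whose origin is the TCP and whose axes are the flange's). Camera axes: x right, y down, z forward; pixel columns grow to the right and rows downward; lengths in m; the calibration is good to about 2 mm. A picture is of the moment at which its call begins: read the wrist's pose just before it. calibration takes no time and is no camera call.
- finish_job(): hands the job in; it is judged then, once.
Trained networks look in the newest picture that a camera, given by its name, has taken for a name from the list of things; names that differ only in an ending like _2 or _b are one class to them, and where a whole thing is asked for, a point or a joint stands for the part that bears it (a point fixed in the world has none). Each returns a list of dicts, best first, with "confidence" (0 to 1); they miss things now and then, are a little off and sometimes report something else, mostly with a low value. They report only what shows in the picture. A call takes as long as a camera call. They do not tell look-alikes from the thing itself.
- recognise(label, camera): "xyz" ([x, y, z] in m, in the coordinates of the camera as it stood for that picture, good to about 4 mm: the middle of the surface that is visible of it).
- trace(label, camera): "mask" (420x560 bool, what is visible of it).
The state is a dict: "time_s": time; "joints": joint angles; "joint_velocities": joint speeds; "effort": joint torques, N m; "tcp_pos": TCP position; "ee_rot": TCP orientation; "wrist_force": force on the tool from outside, world axes, zero at the start; "moment": the same for the moment, N m; "gripper_width": opening from 0.0 (shut) to 1.0 (fully open); "gripper_force": force on a finger pad.
Only numpy, scipy, OpenCV 4.12 (cv2) and the standard library are available. Lean on these libraries where they do the work, as an engineer would, in place of code of your own. Each camera call takes 0.05 s, during which the arm holds its last target. There are 200 camera calls.

### The job

Ready the straw cassette for the glasswasher: with the hand rake, comb the four scattered steel straws into one parallel row, lying side by side on the runners in the bay at the hinged end, without touching the straws with the fingers. Stand the rake back on the worktop clear of the cassette, swing the wire cover fully shut over the row, then press both snap tabs flat, and leave the crockery around undisturbed.

Things in the scene. Friction and masses are not known exactly. Their poses are not given: they have to be found in the camera images.
- cassette: Dark grey open-grid wash cassette, 300 x 196 x 28 mm, stays put. Origin: centre of its underside; x along its length towards the hinged end, z up. Inside x +-146, y +-94 mm; walls 4 mm, tops at z = 28. Seven runners 3 mm wide along x at y = 0, +-24, +-48, +-72 mm carry the straws, tops at z = 10; in the 21 mm gaps between them only low cross bars (tops at z = 4).
- fence (a point): Foot of the end wall's inner face at the hinged end, at runner-top level and mid-width (x = 146, z = 10 mm in the cassette): the fence that the straws are combed against. The bay that the cover shuts over reaches from x = 76 mm to the fence; four straws side by side fill 48 mm of it.
- open_strip (a point): Middle of the strip at the cassette's other end (x = -120, z = 10 mm in the cassette), where no straw lies at the start (x below -95 mm) and the rake can be let down between the runners.
- straw_1: Steel drinking straw, a rod 150 mm long, 12 mm across, 28 g, loose across the runners, askew by up to 0.45 rad to the cassette's y. Origin: mid-length on its axis; x along its length. Very slightly faceted: it rolls when pushed sideways but soon comes to rest.
- straw_2: The second steel straw, like straw_1.
- straw_3: The third steel straw, like straw_1.
- straw_4: The fourth steel straw, like straw_1.
- rake: Black hand rake, about 0.26 kg, standing on its steel tines on the worktop. Origin: centre, at tine-tip level; z up; y along its 134 mm head; it rakes along x, both ways alike. Tines 7 mm thick, 26 mm long, two rows at x = +-13 mm, six a row at y = +-12, +-36, +-60 mm: they run between the cassette's runners. Head block 40 x 134 mm, z = 26 to 38 mm.
- rake_grip (a point): Centre of the rake's grip bar, 78 mm above its tine tips. The bar runs along the rake's y, is 22 mm thick (x) and 22 mm high, and is free for 40 mm either side of this point; hold it across its thickness from above.
- cover (a joint): Wire cover over the bay: 0 shut (level), 1.57 upright, 1.95 leaning back outside at its stop; starts at 1.65 to 1.9. Stiff hinge (0.08 N m), stays where left. 75 mm from hinge to free edge, 176 mm wide, top at z = 37 mm when shut. From the free edge a wire lip hangs 20 mm down, to 4 mm over the runners when shut: a straw not in the bay keeps it from shutting.
- cover_hinge (a point): Point on the cover's hinge axis at mid-width: x = 149, z = 34 mm in the cassette; the axis runs along the cassette's y.
- cover_edge (a point): Middle of the cover's free edge (a 5 mm wire), 75 mm from the hinge.
- tab_a (a joint): Light grey snap tab on the cover's +y side (cassette frame), a flap 26 mm wide (x), 34 mm long (y), 4 mm thick, hinged at the cover's side edge: 0 pressed flat over the catch lug outside the wall, 0.6 raised; starts at 0.45 to 0.6. Stays where left; near its outer end about 4 N press it down.
- tab_b (a joint): The same tab on the cover's -y side.
- tab_a_pad (a point): Point on top of tab_a to press on, 26 mm out from its hinge. With cover and tab shut it lies at x = 112, y = 112, z = 40 mm in the cassette.
- tab_b_pad (a point): The same on tab_b (x = 112, y = -112, z = 40 mm in the cassette when shut).
- mug_b: White mug with a print, 92 mm high, a bystander. Origin: centre of its underside.
- mug_a: Dark blue mug, 92 mm high, a bystander. Origin: centre of its underside.
- cup_a: Small white cup, 58 mm high, a bystander. Origin: centre of its underside.
- saucer_a: White saucer, 150 mm across, a bystander. Origin: centre of its underside.
Mind the look-alikes: they are no part of the job. Leave any blue look-alike of the straw_1 alone.

How it is judged (in metres and radians):
On the way, in this order (a step that is already met when the one before it is completed fails the run):
1. the rake is lifted off the worktop (height (world z) of rake above 0.03 m), for 0.1 s.
2. all four straws lie in one parallel row in the bay (x of straw_1 in the frame of cassette between 0.08 and 0.15 m and z of straw_1 in the frame of cassette between 0.01 and 0.021 m and angle between the x axis of each of straw_1, straw_2, straw_3, straw_4 and the y axis of cassette, either way round below 0.12 rad and x of straw_2 in the frame of cassette between 0.08 and 0.15 m and z of straw_2 in the frame of cassette between 0.01 and 0.021 m and x of straw_3 in the frame of cassette between 0.08 and 0.15 m and z of straw_3 in the frame of cassette between 0.01 and 0.021 m and x of straw_4 in the frame of cassette between 0.08 and 0.15 m and z of straw_4 in the frame of cassette between 0.01 and 0.021 m), for 0.2 s.
3. the rake stands on the worktop again, clear of the cassette, and is let go (height (world z) of rake below 0.004 m and angle between rake's own z axis and vertical below 0.08 rad and (x of rake in the frame of cassette above 0.16 m or x of rake in the frame of cassette below -0.16 m or y of rake in the frame of cassette above 0.11 m or y of rake in the frame of cassette below -0.11 m) and linear speed of rake below 0.02 m/s and contact force between the fingers and rake below 0.2 N), for 0.2 s.
4. the cover is shut over the row while both tabs are still raised (all of step 2 and value of joint cover below 0.06 rad and value of joint each of tab_a, tab_b above 0.2 rad), for 0.1 s.
5. both tabs are pressed flat (value of joint each of tab_a, tab_b below 0.08 rad and value of joint cover below 0.06 rad), for 0.2 s.
At the end, for the whole second after the job is handed in: Four straws at rest on the runners in one layer in the bay (centres over 80 mm along cassette x), within 0.12 rad of its y axis; cover under 0.06 rad, both tabs under 0.08 rad; rake released, at rest, upright on its tines on the worktop, its centre outside the cassette walls (all of step 2 and all of step 3 and all of step 5 and linear speed of each of straw_1, straw_2, straw_3, straw_4 below 0.02 m/s); the robot touches nothing.
It fails at once if the fingers touch a straw (contact force between the fingers and straw_1 above 0.5 N or contact force between the fingers and straw_2 above 0.5 N or contact force between the fingers and straw_3 above 0.5 N or contact force between the fingers and straw_4 above 0.5 N).
It fails at once if a piece of crockery on the worktop (mug, cup or saucer) is shifted by more than 30 mm or tipped (distance of any of mug_a, mug_b, cup_a, saucer_a from where it was at the start of the episode above 0.03 m or angle between any of mug_a, mug_b, cup_a, saucer_a's own z axis and vertical above 0.4 rad).
It also fails if it takes over 67 s, if anything falls off the work surface, if the arm or the gripper's body presses on something with over 40 N, if the wrist force passes 120 N, or if a joint passes its speed limit or range.

## Working session

There is one attempt and no reset: what is moved stays moved. The work goes in short steps, Python scripts to look and compute and a tool call to move; the robot and the scene stay as the last step left them, time stands still between calls to the robot, and variables do not carry over. Pictures are saved under pics/ and viewed, at most 10 in all, crops included, and the job is handed in when it is done.

Besides the shell and the picture viewer there is one more tool, called after "Emit:" by a JSON object that holds its "fn" and its "kwargs". servo_tool: Moves the arm, as the interface text tells. Its arguments: {"type":"object","properties":{"deltas":{"type":"array","items":{"type":"object","properties":{"tx":{"type":"number"},"ty":{"type":"number"},"tz":{"type":"number"},"ax":{"type":"number"},"ay":{"type":"number"},"az":{"type":"number"},"claw":{"type":"number"}}}}},"required":["deltas"]}

```bash
mkdir -p pics; python3 - <<'E'
from station import *
import cv2,numpy as np
for n in ("top","scene"):
    cv2.imwrite(f"pics/{n}0.png",cv2.resize(capture(n),(784,588),interpolation=cv2.INTER_CUBIC))
    c=calibration(n); print(n,c["fx"],c["cx"],c["cy"],np.round(c["cam_to_world"],3).tolist())
print(np.round(calibration("wrist")["hand_eye"],3).tolist())
print(sense())
E
```

```text
top 485.09363809836566 291.5708883269643 213.4044324290643 [[-0.026, -0.988, 0.151, 0.271], [-0.999, 0.029, 0.017, -0.051], [-0.021, -0.15, -0.988, 1.515], [0.0, 0.0, 0.0, 1.0]]
scene 492.11155442183554 277.51658082129296 213.55952161069573 [[0.84, -0.205, 0.502, -0.24], [-0.542, -0.353, 0.763, -1.152], [0.021, -0.913, -0.408, 0.674], [0.0, 0.0, 0.0, 1.0]]
[[-0.001, -0.959, -0.285, 0.078], [1.0, -0.001, 0.002, 0.0], [-0.002, -0.285, 0.959, -0.194], [0.0, 0.0, 0.0, 1.0]]
{'time_s': 0.1, 'joints': array([ 9.19347498e+01,  2.20848519e+01,  3.89089233e-01, -2.49530416e-02,
       -6.84140320e+01, -1.48153406e+01]), 'joint_velocities': array([ 0.00347573, -0.06922648,  0.23903193,  0.10051761,  0.03710189,
        0.04347436]), 'effort': array([ 3.41961186e-05, -3.91692638e+01,  1.87936074e+01,  4.23183158e+00,
        1.34759804e-02, -7.13580516e-05]), 'tcp_pos': array([0.13919258, 0.60868371, 0.19029598]), 'ee_rot': array([[ 9.74800966e-01, -2.23076132e-01, -3.40042911e-04],
       [-2.23076369e-01, -9.74799063e-01, -1.92882396e-03],
       [ 9.88010769e-05,  1.95607500e-03, -9.99998082e-01]]), 'wrist_force': array([ 0.75740661, -0.06381776, -0.59399831]), 'moment': array([ 0.02510031, -0.03485676,  0.05755496]), 'gripper_force': 0.0, 'gripper_width': 0.9970095527330985}
```

View pics/top0.png

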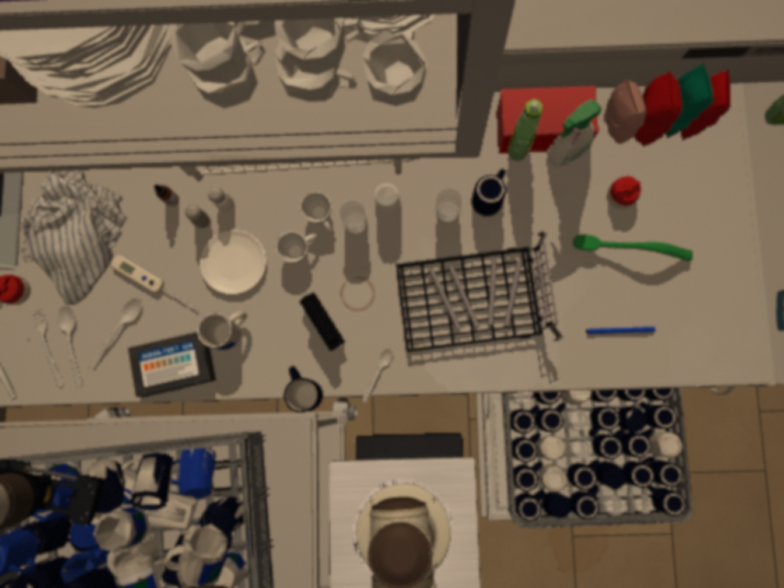

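View pics/scene0.png

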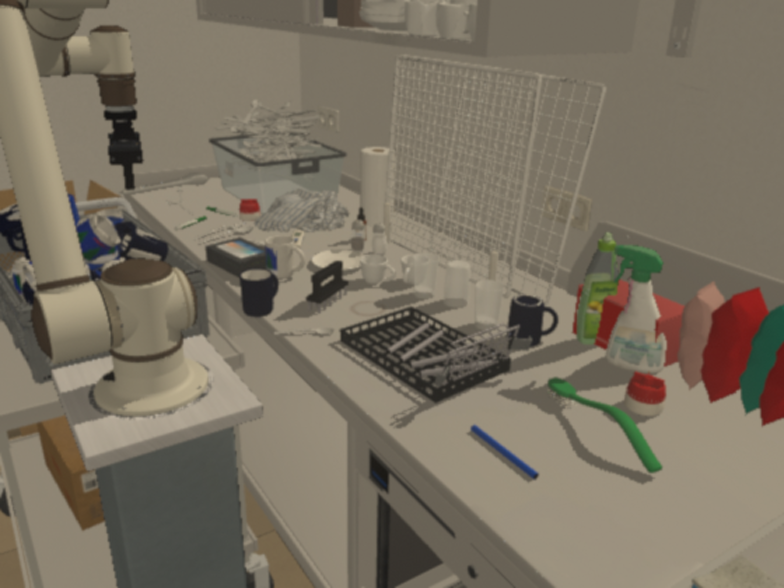

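```bash
cat > h.py <<'E'
from station import *
import cv2,numpy as np
from scipy.spatial.transform import Rotation as R
def cam(n):
    c=calibration(n); K=np.array([[c["fx"],0,c["cx"]],[0,c["fy"],c["cy"]],[0,0,1]])
    if n=="wrist":
        s=sense(); T=np.eye(4); T[:3,:3]=s["ee_rot"]; T[:3,3]=s["tcp_pos"]; return K,T@c["hand_eye"]
    return K,np.array(c["cam_to_world"])
def p2w(px,z,KT):
    K,T=KT; d=T[:3,:3]@np.linalg.inv(K)@np.array([px[0],px[1],1.]); return T[:3,3]+d*(z-T[2,3])/d[2]
def w2p(p,KT):
    K,T=KT; q=K@(T[:3,:3].T@(np.asarray(p)-T[:3,3])); return q[:2]/q[2]
def rows(tp,yaw_to=None,Rt=None):
    "shift in tool axes (mm) and turn from current measured pose"
    s=sense(); A=s["ee_rot"]; d=A.T@(np.asarray(tp)-s["tcp_pos"])*1000
    r=R.from_matrix(A.T@Rt).as_rotvec() if Rt is not None else np.zeros(3)
    return np.round(d,1).tolist(),np.round(r,4).tolist()
def down(yd):
    "tool-down rotation with tool y along world angle yd (deg)"
    a=np.radians(yd); y=np.array([np.cos(a),np.sin(a),0]); z=np.array([0,0,-1.]); return np.stack([np.cross(y,z),y,z],1)
E
python3 - <<'E'
from h import *
capture("top"); KT=cam("top")
for px,z in [((398,265),.028),((533,248),.028),((541,333),.028),((407,348),.028),((322,320),.085),((313,297),.085),((333,345),.085),((301,391),.09),((218,331),.09),((292,247),.05),((488,193),.09)]:
    print(px,np.round(p2w(np.array(px)/1.4,z,KT),3))
for l in ("rake","straw_1"):
    for r in trace(l,"top")[:6]:
        m=r["mask"].astype(np.uint8); c=cv2.minAreaRect(cv2.findNonZero(m)); print(l,r["confidence"],c,m.sum())
for r in recognise("rake_grip","top")[:3]:
    K,T=KT; print(r["confidence"],T[:3,:3]@r["xyz"]+T[:3,3])
E
```

```text
(398, 265) [ 0.574 -0.004  0.028]
(533, 248) [ 0.604 -0.306  0.028]
(541, 333) [ 0.413 -0.314  0.028]
(407, 348) [ 0.389 -0.019  0.028]
(322, 320) [0.449 0.158 0.085]
(313, 297) [0.499 0.177 0.085]
(333, 345) [0.395 0.136 0.085]
(301, 391) [0.3   0.203 0.09 ]
(218, 331) [0.431 0.379 0.09 ]
(292, 247) [0.618 0.229 0.05 ]
(488, 193) [ 0.715 -0.205  0.09 ]
rake 0.84 ((229.5561981201172, 229.58990478515625), (44.20191192626953, 13.24997329711914), 57.9946174621582) 564
straw_1 0.69 ((365.9787902832031, 209.60079956054688), (3.70818829536438, 45.88883590698242), 11.888657569885254) 105
straw_1 0.63 ((351.38104248046875, 207.52239990234375), (4.462873935699463, 45.1572380065918), 3.3664608001708984) 182
straw_1 0.6 ((442.9866943359375, 235.62548828125), (3.961759567260742, 48.112178802490234), 87.95458984375) 190
straw_1 0.44 ((331.0, 212.00001525878906), (46.50285720825195, 4.670592308044434), 66.03751373291016) 192
0.89 [0.45154066 0.16634307 0.07982428]
0.43 [ 0.50361219 -0.21054152  0.02823578]
```

```bash
python3 - <<'E'
from h import *
print(rows([.57,.02,.4],Rt=down(-85)))
E
```

```text
([551.2, 478.4, -208.7], [0.0007, 0.0, -0.3121])
```

Emit:
{"fn": "servo_tool", "kwargs": {"deltas": [{"tx": 280, "ty": 240, "tz": -110, "az": -0.31}, {"tx": 280, "ty": 240, "tz": -110, "az": -0.31}, {"tx": 280, "ty": 240, "tz": -110, "az": -0.31}, {"tx": 280, "ty": 240, "tz": -110, "az": -0.31}, {"tx": 280, "ty": 240, "tz": -110, "az": -0.31}, {"tx": 280, "ty": 240, "tz": -110, "az": -0.31}, {"tx": 280, "ty": 240, "tz": -110, "az": -0.31}, {"tx": 280, "ty": 240, "tz": -110, "az": -0.31}, {"tx": 280, "ty": 240, "tz": -110, "az": -0.31}, {"tx": 280, "ty": 240, "tz": -110, "az": -0.31}, {"tx": 280, "ty": 240, "tz": -110, "az": -0.31}, {"tx": 280, "ty": 240, "tz": -110, "az": -0.31}]}}

```text
schema error: expected keys tx, ty, tz, ax, ay, az, claw
```

```bash
python3 - <<'E'
from h import *
print(rows([.57,.02,.4],Rt=down(-85)), sense()["tcp_pos"],sense()["time_s"])
E
```

```text
([551.2, 478.4, -208.7], [0.0007, 0.0, -0.3121]) [0.13928512 0.60906662 0.19089   ] 0.3
```

Emit:
{"fn": "servo_tool", "kwargs": {"deltas": [{"tx": 280, "ty": 240, "tz": -110, "ax": 0, "ay": 0, "az": -0.31, "claw": 87}, {"tx": 280, "ty": 240, "tz": -110, "ax": 0, "ay": 0, "az": -0.31, "claw": 87}, {"tx": 280, "ty": 240, "tz": -110, "ax": 0, "ay": 0, "az": -0.31, "claw": 87}, {"tx": 280, "ty": 240, "tz": -110, "ax": 0, "ay": 0, "az": -0.31, "claw": 87}, {"tx": 280, "ty": 240, "tz": -110, "ax": 0, "ay": 0, "az": -0.31, "claw": 87}, {"tx": 280, "ty": 240, "tz": -110, "ax": 0, "ay": 0, "az": -0.31, "claw": 87}, {"tx": 280, "ty": 240, "tz": -110, "ax": 0, "ay": 0, "az": -0.31, "claw": 87}, {"tx": 280, "ty": 240, "tz": -110, "ax": 0, "ay": 0, "az": -0.31, "claw": 87}, {"tx": 280, "ty": 240, "tz": -110, "ax": 0, "ay": 0, "az": -0.31, "claw": 87}, {"tx": 280, "ty": 240, "tz": -110, "ax": 0, "ay": 0, "az": -0.31, "claw": 87}, {"tx": 280, "ty": 240, "tz": -110, "ax": 0, "ay": 0, "az": -0.31, "claw": 87}]}}

```text
time_s: 1.22
tcp_pos: [0.3602, 0.3112, 0.3028]
ee_rot: [[0.997, 0.081, 0.002], [0.081, -0.997, 0.003], [0.002, -0.002, -1.0]]
wrist_force: [-0.3, -0.4, -0.4]
gripper_width: 0.999
gripper_force: 0.0
```

```bash
python3 - <<'E'
from h import *
print(rows([.57,.02,.4],Rt=down(-85)), sense()["tcp_pos"],sense()["time_s"],sense()["joints"])
E
```

```text
([185.7, 307.0, -97.6], [-0.0024, -0.002, -0.0062]) [0.36023214 0.31122159 0.30276132] 1.2167 [ 6.04536346e+01  3.44938487e+00 -8.03892886e+00  1.98265986e-02
 -7.83350598e+01  3.41878149e+01]
```

Emit:
{"fn": "servo_tool", "kwargs": {"deltas": [{"tx": 185, "ty": 307, "tz": -95, "ax": 0, "ay": 0, "az": 0, "claw": 87}, {"tx": 185, "ty": 307, "tz": -95, "ax": 0, "ay": 0, "az": 0, "claw": 87}, {"tx": 185, "ty": 307, "tz": -95, "ax": 0, "ay": 0, "az": 0, "claw": 87}, {"tx": 185, "ty": 307, "tz": -95, "ax": 0, "ay": 0, "az": 0, "claw": 87}, {"tx": 185, "ty": 307, "tz": -95, "ax": 0, "ay": 0, "az": 0, "claw": 87}, {"tx": 185, "ty": 307, "tz": -95, "ax": 0, "ay": 0, "az": 0, "claw": 87}, {"tx": 185, "ty": 307, "tz": -95, "ax": 0, "ay": 0, "az": 0, "claw": 87}, {"tx": 185, "ty": 307, "tz": -95, "ax": 0, "ay": 0, "az": 0, "claw": 87}, {"tx": 185, "ty": 307, "tz": -95, "ax": 0, "ay": 0, "az": 0, "claw": 87}, {"tx": 185, "ty": 307, "tz": -95, "ax": 0, "ay": 0, "az": 0, "claw": 87}, {"tx": 185, "ty": 307, "tz": -95, "ax": 0, "ay": 0, "az": 0, "claw": 87}]}}

```text
time_s: 2.13
tcp_pos: [0.5702, 0.0225, 0.3948]
ee_rot: [[0.997, 0.083, -0.002], [0.083, -0.997, -0.0], [-0.002, -0.0, -1.0]]
wrist_force: [0.5, 0.4, 0.3]
gripper_width: 1.0
gripper_force: 0.0
```

```bash
python3 - <<'E'
from h import *
import pickle
KT=cam("wrist"); im=capture("wrist"); cv2.imwrite("pics/w1.png",cv2.resize(im,(800,600),interpolation=cv2.INTER_CUBIC)); cv2.imwrite("pics/w1raw.png",im)
pickle.dump(KT,open("w1.pkl","wb"))
for l in ("rake","rake_grip"):
  for r in recognise(l,"wrist")[:2]: print(l,r["confidence"],KT[1][:3,:3]@r["xyz"]+KT[1][:3,3])
for r in trace("rake","wrist")[:1]:
    m=r["mask"].astype(np.uint8); print(cv2.minAreaRect(cv2.findNonZero(m)))
for p in [(.45,.16,.089),(.495,-.16,.028)]: print(w2p(p,KT))
print(sense()["tcp_pos"])
E
```

```text
rake 0.81 [0.46448901 0.1627197  0.05006   ]
rake_grip 0.55 [0.46807652 0.1636123  0.04656242]
((194.4857940673828, 221.10101318359375), (74.84537506103516, 30.811182022094727), 59.34933090209961)
[191.1207123  233.80425351]
[373.94170337 212.64779466]
[0.56861516 0.02414765 0.39588777]
```

View pics/w1.png

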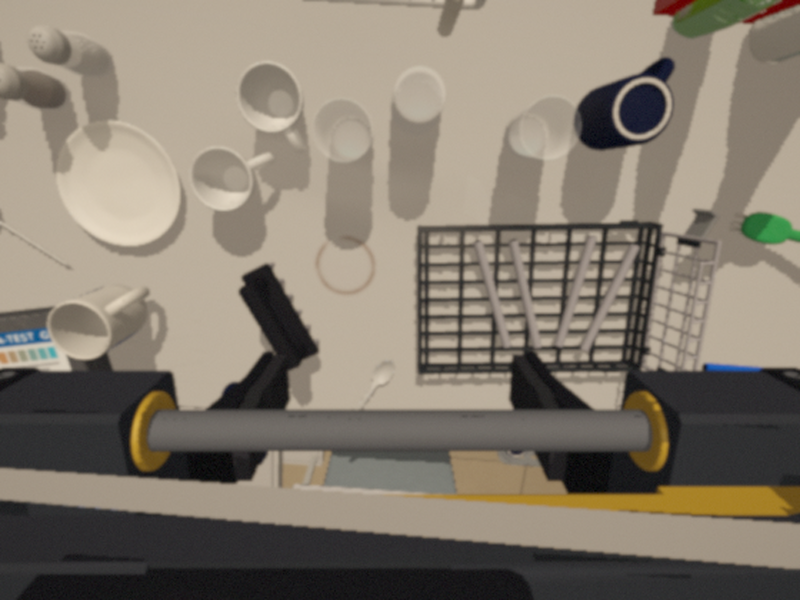

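```bash
cat > fit.py <<'E'
from h import *
from scipy.optimize import minimize, differential_evolution
def X(p,pose):  # local -> world
    c,s=np.cos(pose[2]),np.sin(pose[2]); p=np.asarray(p,float)
    return np.stack([pose[0]+c*p[:,0]-s*p[:,1],pose[1]+s*p[:,0]+c*p[:,1],p[:,2]],1)
def proj(P,KT):
    K,T=KT; q=(P-T[:3,3])@T[:3,:3]@K.T; return q[:,:2]/q[:,2:]
def cassette_lines():
    L=[]
    for y in (-.096,.096): L+=[[(x,y,.028) for x in np.linspace(-.148,.148,120)]]
    for x in (-.148,.148): L+=[[(x,y,.028) for y in np.linspace(-.096,.096,80)]]
    for y in np.arange(-3,4)*.024: L+=[[(x,y,.01) for x in np.linspace(-.14,.14,100)]]
    return np.concatenate([np.array(l) for l in L])
def fit_cassette(g,KT,p0,sig=1.0,span=(.02,.02,.08)):
    P=cassette_lines()
    def cost(v,s):
        q=proj(X(P,v),KT).astype(np.float32)
        b=cv2.GaussianBlur(g,(0,0),s) if s else g
        return cv2.remap(b,q[:,:1],q[:,1:],cv2.INTER_LINEAR,borderValue=255).mean()
    r=differential_evolution(lambda v:cost(v,sig),[(a-d,a+d) for a,d in zip(p0,span)],seed=1,maxiter=60,tol=1e-6)
    return r.x,r.fun
def box(a,b,c,z0,z1): return [(sx*a,sy*b,z) for sx in(-1,1) for sy in(-1,1) for z in(z0,z1)]
def fit_rake(g,KT,p0,thr=55):
    def ren(v,L):
        m=np.zeros(g.shape,np.uint8)
        for bx in (box(.02,.067,0,.026,.038),box(.011,L,0,.036,.089)):
            cv2.fillConvexPoly(m,cv2.convexHull(np.round(proj(X(bx,v),KT)*16).astype(np.int32)),1,shift=4)
        return m>0
    d=g<thr; c=proj(X([(0,0,.06)],p0),KT)[0]; yy,xx=np.indices(g.shape); roi=np.hypot(xx-c[0],yy-c[1])<65
    def cost(v):
        m=ren(v[:3],v[3]); return -(m&d&roi).sum()/((m|d)&roi).sum()
    r=differential_evolution(cost,[(p0[0]-.03,p0[0]+.03),(p0[1]-.03,p0[1]+.03),(p0[2]-.15,p0[2]+.15),(.045,.067)],seed=1,maxiter=60)
    return r.x,r.fun
E
python3 - <<'E'
from fit import *
import pickle
KT=pickle.load(open("w1.pkl","rb")); im=cv2.imread("pics/w1raw.png"); g=cv2.cvtColor(im,cv2.COLOR_BGR2GRAY).astype(np.float32)
c,f=fit_cassette(g,KT,(.495,-.16,np.radians(-85))); print("cas",np.round(c,4),np.degrees(c[2]),f)
g2=g.copy(); g2[240:]=255
r,f=fit_rake(g,KT,(.45,.162,np.radians(-68))); print("rake",np.round(r,4),np.degrees(r[2]),f)
np.save("cas.npy",c); np.save("rake.npy",r)
v=im.copy()
for p in proj(X(cassette_lines()[::3],c),KT): cv2.circle(v,tuple(np.int32(np.round(p))),0,(0,0,255),-1)
for bx in (box(.02,.067,0,.026,.038),box(.011,r[3],0,.036,.089)):
    cv2.polylines(v,[cv2.convexHull(np.int32(np.round(proj(X(bx,r),KT))))],True,(0,255,0))
cv2.imwrite("pics/fit1.png",cv2.resize(v[140:290,150:500],(800,343),interpolation=cv2.INTER_NEAREST))
E
```

```text
cas [ 0.4974 -0.1586 -1.4728] -84.38339061139263 83.37837219238281
rake [ 0.4506  0.167  -1.1436  0.0571] -65.52207839846295 -0.5514511873350924
```

View pics/fit1.png

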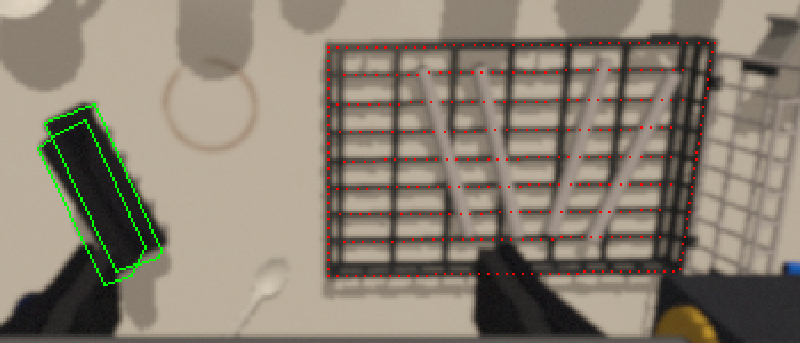

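```bash
python3 - <<'E'
from h import *
print(rows([.405,.145,.22],Rt=down(-67)))
E
```

```text
([-152.3, -134.7, 176.0], [-0.0002, 0.0007, -0.314])
```

Emit:
{"fn": "servo_tool", "kwargs": {"deltas": [{"tx": -152, "ty": -135, "tz": 176, "ax": 0, "ay": 0, "az": -0.314, "claw": 87}, {"tx": -152, "ty": -135, "tz": 176, "ax": 0, "ay": 0, "az": -0.314, "claw": 87}, {"tx": -152, "ty": -135, "tz": 176, "ax": 0, "ay": 0, "az": -0.314, "claw": 87}, {"tx": -152, "ty": -135, "tz": 176, "ax": 0, "ay": 0, "az": -0.314, "claw": 87}, {"tx": -152, "ty": -135, "tz": 176, "ax": 0, "ay": 0, "az": -0.314, "claw": 87}, {"tx": -152, "ty": -135, "tz": 176, "ax": 0, "ay": 0, "az": -0.314, "claw": 87}, {"tx": -152, "ty": -135, "tz": 176, "ax": 0, "ay": 0, "az": -0.314, "claw": 87}, {"tx": -152, "ty": -135, "tz": 176, "ax": 0, "ay": 0, "az": -0.314, "claw": 87}]}}

```text
time_s: 3.0
tcp_pos: [0.4016, 0.1448, 0.2177]
ee_rot: [[0.919, 0.394, -0.005], [0.394, -0.919, -0.002], [-0.006, 0.0, -1.0]]
wrist_force: [-0.7, -0.0, 0.9]
gripper_width: 1.003
gripper_force: 0.0
```

```bash
python3 - <<'E'
from fit import *
import pickle
KT=cam("wrist"); im=capture("wrist"); cv2.imwrite("pics/w2raw.png",im); pickle.dump(KT,open("w2.pkl","wb"))
g=cv2.cvtColor(im,cv2.COLOR_BGR2GRAY).astype(np.float32)
for t in trace("rake","wrist")[:2]:
    m=t["mask"].astype(np.uint8); print(t["confidence"],cv2.minAreaRect(cv2.findNonZero(m)),m.sum())
for t in recognise("rake_grip","wrist")[:2]: print(t["confidence"],KT[1][:3,:3]@t["xyz"]+KT[1][:3,3])
v=im.copy(); r=(.452,.162,np.radians(-68))
for bx in (box(.02,.067,0,.026,.038),box(.011,.06,0,.036,.089)):
    cv2.polylines(v,[cv2.convexHull(np.int32(np.round(proj(X(bx,r),KT))))],True,(0,255,0))
cv2.imwrite("pics/w2.png",cv2.resize(v,(800,600)))
E
```

```text
0.63 ((279.494873046875, 133.7064971923828), (122.44963073730469, 36.571311950683594), 83.2901611328125) 4169
0.74 [ 0.49883058 -0.06932409  0.0101495 ]
0.56 [0.46013281 0.16831652 0.08875887]
```

View pics/w2.png

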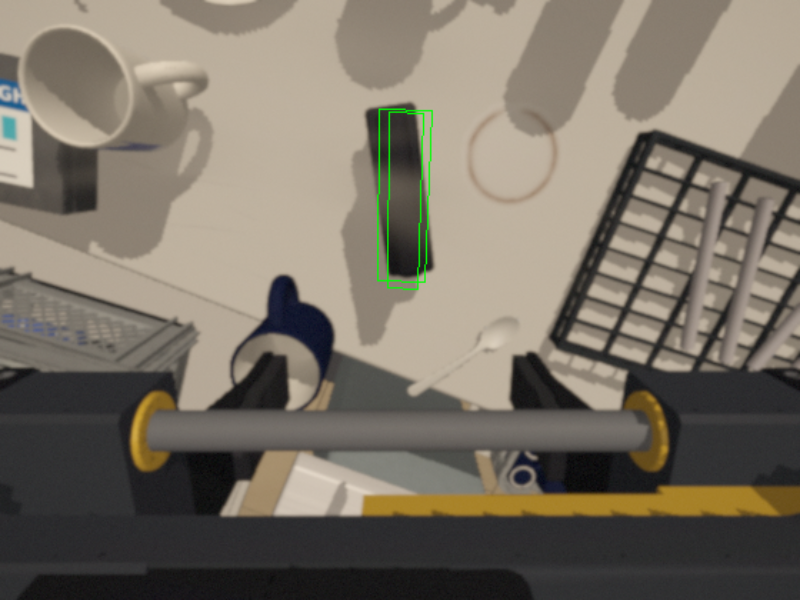

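```bash
python3 - <<'E'
from fit import *
import pickle
KT=pickle.load(open("w2.pkl","rb")); im=cv2.imread("pics/w2raw.png"); g=cv2.cvtColor(im,cv2.COLOR_BGR2GRAY).astype(np.float32); g[230:]=255; 
for thr in (75,90,105):
    r,f=fit_rake(g,KT,(.456,.165,np.radians(-62)),thr); print(thr,np.round(r,4),np.degrees(r[2]),f)
c=np.load("cas.npy"); c2,f=fit_cassette(cv2.cvtColor(im,cv2.COLOR_BGR2GRAY).astype(np.float32),KT,c); print(c2)
for z in (.2,.058): print(rows([r[0],r[1],z],Rt=down(np.degrees(r[2]))))
E
```

```text
75 [ 0.4591  0.1676 -1.0654  0.0593] -61.04380725468035 -0.6749132947976879
90 [ 0.4572  0.1671 -1.0126  0.0567] -58.01637488709729 -0.8903792784458835
105 [ 0.4565  0.1674 -1.0416  0.0574] -59.68094020387603 -0.9237132352941176
[ 0.49522713 -0.14845492 -1.47445404]
([54.3, -1.0, 21.7], [0.0002, -0.0027, -0.1278])
([53.9, -1.0, 163.7], [0.0002, -0.0027, -0.1278])
```

Emit:
{"fn": "servo_tool", "kwargs": {"deltas": [{"tx": 54, "ty": -1, "tz": 20, "ax": 0, "ay": 0, "az": -0.12, "claw": 87}, {"tx": 54, "ty": -1, "tz": 20, "ax": 0, "ay": 0, "az": -0.12, "claw": 87}, {"tx": 54, "ty": -1, "tz": 50, "ax": 0, "ay": 0, "az": -0.12, "claw": 87}, {"tx": 54, "ty": -1, "tz": 80, "ax": 0, "ay": 0, "az": -0.12, "claw": 87}, {"tx": 54, "ty": -1, "tz": 110, "ax": 0, "ay": 0, "az": -0.12, "claw": 87}, {"tx": 54, "ty": -1, "tz": 110, "ax": 0, "ay": 0, "az": -0.12, "claw": 87}]}}

```text
time_s: 3.65
tcp_pos: [0.4534, 0.1639, 0.1058]
ee_rot: [[0.87, 0.494, -0.009], [0.494, -0.87, -0.005], [-0.01, 0.0, -1.0]]
wrist_force: [-1.3, -1.0, -0.4]
gripper_width: 0.997
gripper_force: 0.0
```

```bash
python3 - <<'E'
from fit import *
print(rows([.4568,.1673,.059],Rt=down(-60)),sense()["tcp_pos"])
KT=cam("wrist"); v=capture("wrist")
cv2.imwrite("pics/w3.png",v)
E
```

```text
([5.1, -1.3, 46.7], [0.0002, 0.0101, -0.0071]) [0.45335802 0.16389784 0.10576896]
```

View pics/w3.png

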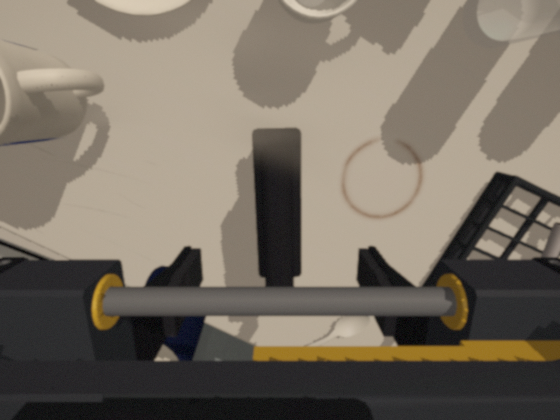

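Emit:
{"fn": "servo_tool", "kwargs": {"deltas": [{"tx": 4, "ty": -1, "tz": 25, "ax": 0, "ay": 0.01, "az": 0, "claw": 87}, {"tx": 5, "ty": -1, "tz": 46, "ax": 0, "ay": 0.01, "az": 0, "claw": 87}, {"tx": 5, "ty": -1, "tz": 46, "ax": 0, "ay": 0.01, "az": 0, "claw": 87}, {"tx": 5, "ty": -1, "tz": 46, "ax": 0, "ay": 0.01, "az": 0, "claw": 12}, {"tx": 5, "ty": -1, "tz": 46, "ax": 0, "ay": 0.01, "az": 0, "claw": 12}, {"tx": 5, "ty": -1, "tz": 46, "ax": 0, "ay": 0.01, "az": 0, "claw": 12}, {"tx": 5, "ty": -1, "tz": 46, "ax": 0, "ay": 0.01, "az": 0, "claw": 12}, {"tx": 5, "ty": -1, "tz": 46, "ax": 0, "ay": 0.01, "az": 0, "claw": 12}, {"tx": 5, "ty": -1, "tz": 46, "ax": 0, "ay": 0.01, "az": 0, "claw": 12}, {"tx": 5, "ty": -1, "tz": 46, "ax": 0, "ay": 0.01, "az": 0, "claw": 12}]}}

```text
time_s: 4.53
tcp_pos: [0.4596, 0.1697, 0.0646]
ee_rot: [[0.868, 0.496, 0.009], [0.496, -0.868, 0.005], [0.011, -0.0, -1.0]]
wrist_force: [0.5, 0.5, 0.2]
gripper_width: 0.554
gripper_force: 0.0
```

```bash
python3 - <<'E'
from fit import *
s=sense();print(s["tcp_pos"],s["ee_rot"][:,2],s["gripper_width"],s["gripper_force"],s["time_s"],s["joints"])
print(rows([.4568,.1673,.059],Rt=down(-60)))
E
```

```text
[0.45960216 0.16970198 0.06463474] [ 0.00922532  0.0053576  -0.99994309] 0.5537481898132639 0.0 4.5333 [ 39.37379157  16.68668879 -28.57377988   0.14075929 -44.13627364
  80.28032309]
([-3.7, 0.7, 5.6], [-0.0001, -0.0107, -0.0043])
```

Emit:
{"fn": "servo_tool", "kwargs": {"deltas": [{"tx": -4, "ty": 0, "tz": 5, "ax": 0, "ay": -0.01, "az": 0, "claw": 12}, {"tx": -4, "ty": 0, "tz": 5, "ax": 0, "ay": -0.01, "az": 0, "claw": 12}, {"tx": -4, "ty": 0, "tz": 5, "ax": 0, "ay": -0.01, "az": 0, "claw": 12}, {"tx": -4, "ty": 0, "tz": 5, "ax": 0, "ay": -0.01, "az": 0, "claw": 12}, {"tx": -4, "ty": 0, "tz": 5, "ax": 0, "ay": -0.01, "az": 0, "claw": 12}, {"tx": -4, "ty": 0, "tz": 5, "ax": 0, "ay": -0.01, "az": 0, "claw": 12}, {"tx": -4, "ty": 0, "tz": 5, "ax": 0, "ay": -0.01, "az": 0, "claw": 12}, {"tx": -4, "ty": 0, "tz": 5, "ax": 0, "ay": -0.01, "az": 0, "claw": 12}, {"tx": -4, "ty": 0, "tz": 5, "ax": 0, "ay": -0.01, "az": 0, "claw": 12}]}}

```text
time_s: 5.28
tcp_pos: [0.4561, 0.1676, 0.0593]
ee_rot: [[0.868, 0.496, 0.0], [0.496, -0.868, 0.0], [0.0, -0.0, -1.0]]
wrist_force: [0.3, 0.0, -0.1]
gripper_width: 0.137
gripper_force: 0.0
```

```bash
python3 - <<'E'
from fit import *
s=sense();print(s["tcp_pos"],s["ee_rot"],s["gripper_width"],s["gripper_force"],s["time_s"])
# target above cassette open strip, then
c=np.load("cas.npy")
for lx,z in ((-.115,.13),):
    p=X([(lx,0,z)],c)[0]; print(p,rows(p,Rt=down(np.degrees(c[2]))))
E
```

```text
[0.45607643 0.16763355 0.05926462] [[ 8.68210158e-01  4.96196647e-01  1.00959586e-04]
 [ 4.96196642e-01 -8.68210163e-01  6.41523027e-05]
 [ 1.19486296e-04 -5.60187311e-06 -9.99999993e-01]] 0.13717027366533951 0.0 5.2833
[ 0.48616347 -0.04417521  0.13      ] ([-79.0, 198.8, -70.7], [-0.0, -0.0001, 0.4212])
```

```bash
python3 - <<'E'
from fit import *
a=capture("wrist"); b=capture("scene")
cv2.imwrite("pics/w4.png",np.hstack([cv2.resize(a[:300],(400,214)),cv2.resize(b[150:260,180:330],(400,293))[:214]]))
E
```

```text
(no output)
```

View pics/w4.png

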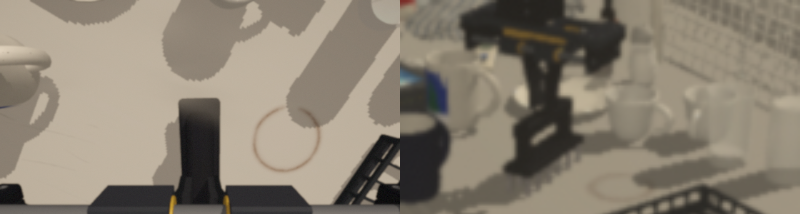

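Emit:
{"fn": "servo_tool", "kwargs": {"deltas": [{"tx": 0, "ty": 0, "tz": 0, "ax": 0, "ay": 0, "az": 0, "claw": 0}, {"tx": 0, "ty": 0, "tz": 0, "ax": 0, "ay": 0, "az": 0, "claw": 0}, {"tx": 0, "ty": 0, "tz": 0, "ax": 0, "ay": 0, "az": 0, "claw": 0}]}}

```text
time_s: 5.63
tcp_pos: [0.456, 0.1676, 0.0592]
ee_rot: [[0.868, 0.496, -0.0], [0.496, -0.868, -0.0], [-0.0, 0.0, -1.0]]
wrist_force: [-0.7, -0.3, -0.2]
gripper_width: 0.026
gripper_force: 0.0
```

```bash
python3 - <<'E'
from fit import *
s=sense(); print(s["gripper_width"],s["gripper_force"],s["wrist_force"])
KT=cam("scene"); im=capture("scene"); g=cv2.cvtColor(im,cv2.COLOR_BGR2GRAY)
p=s["tcp_pos"]; print(w2p(p,KT),w2p([p[0],p[1],0],KT),w2p([p[0],p[1],.089],KT))
for t in trace("rake","scene")[:2]:
    m=t["mask"]; ys,xs=np.nonzero(m); print(t["confidence"],xs.min(),xs.max(),ys.min(),ys.max(),m.sum())
for n in ("scene","wrist"):
  for t in recognise("rake_grip",n)[:2]:
    T=cam(n)[1]; print(n,t["confidence"],T[:3,:3]@t["xyz"]+T[:3,3])
r=(p[0],p[1],np.radians(-60)); v=im.copy()
for bx in (box(.02,.067,0,.026,.038),box(.011,.06,0,.067,.089)):
    cv2.polylines(v,[cv2.convexHull(np.int32(np.round(proj(X(bx,r),KT))))],True,(0,255,0))
cv2.circle(v,tuple(np.int32(np.round(w2p(p,KT)))),1,(0,0,255),-1)
hs=lambda q:cv2.resize(q[150:240,190:310],(400,300),interpolation=cv2.INTER_CUBIC)
cv2.imwrite("pics/s5.png",np.hstack([hs(v),hs(im)]))
E
```

```text
0.026267242627916958 0.0 [-0.72177351 -0.29560743 -0.20134561]
[233.75138832 198.93706183] [234.01755837 215.46149272] [233.61443701 190.43481841]
0.57 219 247 185 219 602
scene 0.95 [0.44700945 0.1510659  0.03734801]
wrist 0.98 [0.48136476 0.18161255 0.09072627]
```

View pics/s5.png

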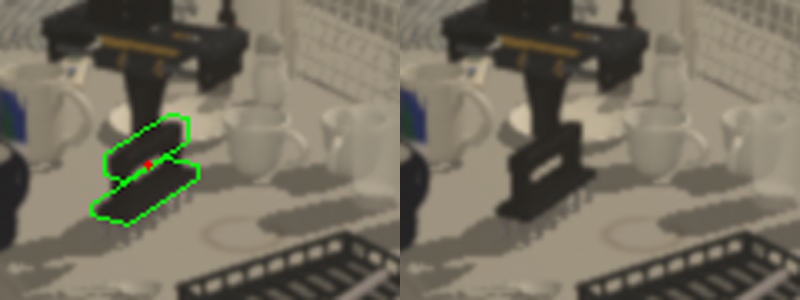

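```bash
python3 - <<'E'
from fit import *
s=sense(); KT=cam("wrist"); im=capture("wrist"); g=cv2.cvtColor(im,cv2.COLOR_BGR2GRAY); print(g[120:270:6,278]); print(g[180,230:330:4], g[240,230:330:4])
for r in (125,132,136,140,262): 
  for z in (.038,.089): print(r,z,np.round(s["ee_rot"].T@(p2w((279,r),z,KT)-s["tcp_pos"]),3))
print(w2p(s["tcp_pos"],KT))
cv2.imwrite("pics/w6.png",cv2.resize(im[100:300,180:380],(600,600),interpolation=cv2.INTER_CUBIC))
E
```

```text
[176 174 172 105  85  77  64  54  45  38  35  31  32  27  34  28  29  27
  31  29  31  31  38  34  36]
[167 131 129 130 132 111  30  21  25  32  31  32  35  34  31  34  32  36
  41  55 176 177 177 177 177] [130 131 130 130 131 130  73  23  18  21  29  26  31  32  31  31  32  29
  26  61 177 179 178 177 177]
125 0.038 [0.074 0.    0.021]
125 0.089 [ 0.075  0.    -0.03 ]
132 0.038 [0.069 0.    0.021]
132 0.089 [ 0.071  0.    -0.03 ]
136 0.038 [0.067 0.    0.021]
136 0.089 [ 0.069  0.    -0.03 ]
140 0.038 [0.064 0.    0.021]
140 0.089 [ 0.068  0.    -0.03 ]
262 0.038 [-0.024  0.     0.021]
262 0.089 [ 0.    0.   -0.03]
[278.78124145 242.34165275]
```

View pics/w6.png

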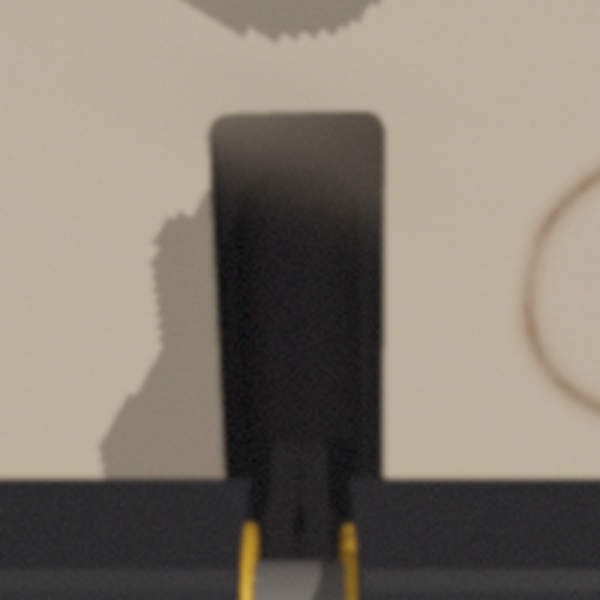

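Emit:
{"fn": "servo_tool", "kwargs": {"deltas": [{"tx": 0, "ty": 0, "tz": 0, "ax": 0, "ay": 0, "az": 0, "claw": 60}, {"tx": 0, "ty": 0, "tz": 0, "ax": 0, "ay": 0, "az": 0, "claw": 60}, {"tx": 0, "ty": 0, "tz": 0, "ax": 0, "ay": 0, "az": 0, "claw": 60}, {"tx": 0, "ty": 0, "tz": 0, "ax": 0, "ay": 0, "az": 0, "claw": 60}, {"tx": 0, "ty": 0, "tz": 0, "ax": 0, "ay": 0, "az": 0, "claw": 60}, {"tx": 0, "ty": 0, "tz": 0, "ax": 0, "ay": 0, "az": 0, "claw": 60}, {"tx": 0, "ty": 0, "tz": 0, "ax": 0, "ay": 0, "az": 0, "claw": 60}, {"tx": 0, "ty": 0, "tz": 0, "ax": 0, "ay": 0, "az": 0, "claw": 60}, {"tx": 0, "ty": 0, "tz": 0, "ax": 0, "ay": 0, "az": 0, "claw": 60}]}}

```text
time_s: 6.63
tcp_pos: [0.456, 0.1676, 0.0592]
ee_rot: [[0.868, 0.496, 0.0], [0.496, -0.868, 0.0], [0.0, -0.0, -1.0]]
wrist_force: [-0.7, -0.0, -0.1]
gripper_width: 0.606
gripper_force: 0.0
```

```bash
python3 - <<'E'
from fit import *
s=sense(); print(s["gripper_width"],s["time_s"])
c=calibration("wrist"); print({k:c[k] for k in("fx","fy","cx","cy")}); print(np.round(c["hand_eye"],4))
KT=cam("wrist"); A=s["ee_rot"]
for lx,lz in ((0,0),(.0095,0),(-.0095,0),(.0095,-.03),(0.0095,-.02)): print(lx,lz,[np.round(w2p(s["tcp_pos"]+A@[lx,y,lz],KT)) for y in (-.045,-.03,.03,.045)])
g=cv2.cvtColor(capture("wrist"),cv2.COLOR_BGR2GRAY); print(g[225:270:3,200:360:5])
E
```

```text
0.6060170215646419 6.6333
{'fx': 317.12838052049267, 'fy': 317.12838052049267, 'cx': 279.28360029771284, 'cy': 212.42913922540714}
[[-7.000e-04 -9.582e-01 -2.861e-01  7.830e-02]
 [ 1.000e+00 -1.000e-03  1.000e-03  1.000e-04]
 [-1.200e-03 -2.861e-01  9.582e-01 -1.936e-01]
 [ 0.000e+00  0.000e+00  0.000e+00  1.000e+00]]
0 0 [array([210., 242.]), array([233., 242.]), array([325., 242.]), array([347., 242.])]
0.0095 0 [array([209., 229.]), array([232., 229.]), array([325., 229.]), array([348., 229.])]
-0.0095 0 [array([211., 256.]), array([234., 256.]), array([324., 256.]), array([347., 256.])]
0.0095 -0.03 [array([198., 247.]), array([225., 247.]), array([333., 247.]), array([360., 247.])]
0.0095 -0.02 [array([202., 240.]), array([228., 240.]), array([330., 240.]), array([355., 240.])]
[[180 180 180 180 180 179 135 132 132 133 133  22  24  27  27  27  32  32
   34  28  33  34 180 180 181 179 180 179 181 180 180 179]
 [180 180 179 179 180 177 132 132 132 132 132  28  18  27  30  32  31  31
   31  27  31  35 180 180 180 180 180 180 181 180 180 180]
 [180 180 179 181 179 149 132 131 131 13
[... 989 characters left out ...]
1 180 175  37  32  21  73 178 180]
 [180 179 157  26  32  41  39 132 133 132 135  61  23  26  28  32  28  29
   30  30  34  36 180 180 180 175  36  39  17  23 178 180]
 [180 179  87  24  35  39  33 133 132 133 131  73  23  19  29  30  32  33
   30  31  28  33 178 181 179 175  28  34  24  25 160 179]
 [181 180  30  22  38  39  34 133 134 132 131  73  22  22  25  30  30  31
   30  29  30  32 179 180 179 172  25  39  32  22 101 180]
 [179 155  26  24  39  36  33 131 131 133 133  78  25  19  27  31  30  32
   32  31  30  35 179 179 180 166  24  37  35  20  35 176]
 [178  48  22  31  34  30  33 131 133 132 132  83  24  22  28  29  29  33
   32  29  31  34 179 180 180 164  20  34  38  23  16 103]]
```

Emit:
{"fn": "servo_tool", "kwargs": {"deltas": [{"tx": 0, "ty": 0, "tz": 8, "ax": 0, "ay": 0, "az": 0, "claw": 60}, {"tx": 0, "ty": 0, "tz": 16, "ax": 0, "ay": 0, "az": 0, "claw": 60}, {"tx": 0, "ty": 0, "tz": 24, "ax": 0, "ay": 0, "az": 0, "claw": 60}, {"tx": 0, "ty": 0, "tz": 28, "ax": 0, "ay": 0, "az": 0, "claw": 60}, {"tx": 0, "ty": 0, "tz": 28, "ax": 0, "ay": 0, "az": 0, "claw": 60}]}}

```text
time_s: 7.1
tcp_pos: [0.455, 0.1669, 0.0296]
ee_rot: [[0.868, 0.496, -0.003], [0.496, -0.868, -0.002], [-0.003, 0.0, -1.0]]
wrist_force: [-0.4, -0.6, -0.4]
gripper_width: 0.69
gripper_force: 0.0
```

Emit:
{"fn": "servo_tool", "kwargs": {"deltas": [{"tx": 0, "ty": 0, "tz": 0, "ax": 0, "ay": 0, "az": 0, "claw": 12}, {"tx": 0, "ty": 0, "tz": 0, "ax": 0, "ay": 0, "az": 0, "claw": 12}, {"tx": 0, "ty": 0, "tz": 0, "ax": 0, "ay": 0, "az": 0, "claw": 12}, {"tx": 0, "ty": 0, "tz": 0, "ax": 0, "ay": 0, "az": 0, "claw": 12}, {"tx": 0, "ty": 0, "tz": 0, "ax": 0, "ay": 0, "az": 0, "claw": 12}, {"tx": 0, "ty": 0, "tz": 0, "ax": 0, "ay": 0, "az": 0, "claw": 12}, {"tx": 0, "ty": 0, "tz": 0, "ax": 0, "ay": 0, "az": 0, "claw": 12}, {"tx": 0, "ty": 0, "tz": 0, "ax": 0, "ay": 0, "az": 0, "claw": 12}, {"tx": 0, "ty": 0, "tz": 0, "ax": 0, "ay": 0, "az": 0, "claw": 12}]}}

```text
time_s: 7.85
tcp_pos: [0.4561, 0.1676, 0.0314]
ee_rot: [[0.868, 0.496, 0.0], [0.496, -0.868, 0.0], [0.0, -0.0, -1.0]]
wrist_force: [-0.3, -0.2, 0.8]
gripper_width: 0.248
gripper_force: 29.8
```

```bash
python3 - <<'E'
from fit import *
s=sense();print(s["tcp_pos"],s["ee_rot"][:,2],s["gripper_width"],s["gripper_force"],s["time_s"],s["wrist_force"])
c=np.load("cas.npy")
p=X([(-.115,0,.13)],c)[0]; print(p,rows(p,Rt=down(np.degrees(c[2]))))
E
```

```text
[0.45611737 0.16764889 0.03135403] [ 1.85572704e-04  1.10492245e-04 -9.99999977e-01] 0.24752838880311237 29.822592493146658 7.85 [-0.31002317 -0.16039129  0.78108437]
[ 0.48616347 -0.04417521  0.13      ] ([-79.0, 198.8, -98.7], [-0.0, -0.0002, 0.4212])
```

Emit:
{"fn": "servo_tool", "kwargs": {"deltas": [{"tx": 0, "ty": 0, "tz": -30, "ax": 0, "ay": 0, "az": 0, "claw": 12}, {"tx": 0, "ty": 0, "tz": -60, "ax": 0, "ay": 0, "az": 0, "claw": 12}, {"tx": -10, "ty": 25, "tz": -90, "ax": 0, "ay": 0, "az": 0.06, "claw": 12}, {"tx": -22, "ty": 55, "tz": -98, "ax": 0, "ay": 0, "az": 0.12, "claw": 12}, {"tx": -35, "ty": 90, "tz": -98, "ax": 0, "ay": 0, "az": 0.2, "claw": 12}, {"tx": -50, "ty": 125, "tz": -98, "ax": 0, "ay": 0, "az": 0.28, "claw": 12}, {"tx": -63, "ty": 160, "tz": -98, "ax": 0, "ay": 0, "az": 0.36, "claw": 12}, {"tx": -74, "ty": 186, "tz": -98, "ax": 0, "ay": 0, "az": 0.42, "claw": 12}, {"tx": -79, "ty": 199, "tz": -98, "ax": 0, "ay": 0, "az": 0.42, "claw": 12}, {"tx": -79, "ty": 199, "tz": -98, "ax": 0, "ay": 0, "az": 0.42, "claw": 12}, {"tx": -79, "ty": 199, "tz": -98, "ax": 0, "ay": 0, "az": 0.42, "claw": 12}, {"tx": -79, "ty": 199, "tz": -98, "ax": 0, "ay": 0, "az": 0.42, "claw": 12}]}}

```text
time_s: 8.85
tcp_pos: [0.4856, -0.044, 0.1286]
ee_rot: [[0.995, 0.099, -0.001], [0.099, -0.995, 0.0], [-0.001, -0.0, -1.0]]
wrist_force: [0.4, 0.7, -2.9]
gripper_width: 0.247
gripper_force: 29.8
```

```bash
python3 - <<'E'
from fit import *
import pickle
s=sense();print(s["tcp_pos"],s["ee_rot"],s["gripper_width"],s["gripper_force"],s["time_s"])
KT=cam("wrist"); im=capture("wrist"); cv2.imwrite("pics/w7raw.png",im); pickle.dump(KT,open("w7.pkl","wb")); g=cv2.cvtColor(im,cv2.COLOR_BGR2GRAY).astype(np.float32)
t=capture("top"); KT2=cam("top"); cv2.imwrite("pics/top7.png",t); g2=cv2.cvtColor(t,cv2.COLOR_BGR2GRAY).astype(np.float32)
c=np.load("cas.npy")
print(c); print(fit_cassette(g2,KT2,c,.7,(.01,.01,.04)))
# wrist: only points in image rows<235
P=cassette_lines(); 
def cost(v):
    q=proj(X(P,v),KT).astype(np.float32); k=(q[:,0]>2)&(q[:,0]<557)&(q[:,1]>2)&(q[:,1]<225)
    return cv2.remap(cv2.GaussianBlur(g,(0,0),1.5),q[k][:,:1],q[k][:,1:],1).mean()
r=differential_evolution(cost,[(a-d,a+d) for a,d in zip(c,(.01,.01,.04))],seed=1); print(r.x,r.fun,cost(c))
v=im.copy()
for p in proj(X(P[::3],r.x),KT):
    cv2.circle(v,tuple(np.int32(np.round(p))),0,(0,0,255),-1)
cv2.imwrite("pics/w7.png",cv2.resize(v,(800,600),interpolation=cv2.INTER_NEAREST))
E
```

```text
[ 0.48561269 -0.04398248  0.12863047] [[ 9.95085488e-01  9.90113150e-02 -1.27732089e-03]
 [ 9.90116833e-02 -9.95086245e-01  2.28287145e-04]
 [-1.24844144e-03 -3.53634917e-04 -9.99999158e-01]] 0.246708423955482 29.830541624687612 8.85
[ 0.49741868 -0.1586231  -1.472768  ]
(array([ 0.49296288, -0.15565628, -1.47240765]), np.float64(53.889469146728516))
[ 0.49819328 -0.16759013 -1.46783671] 89.50611877441406 90.26731
```

View pics/w7.png

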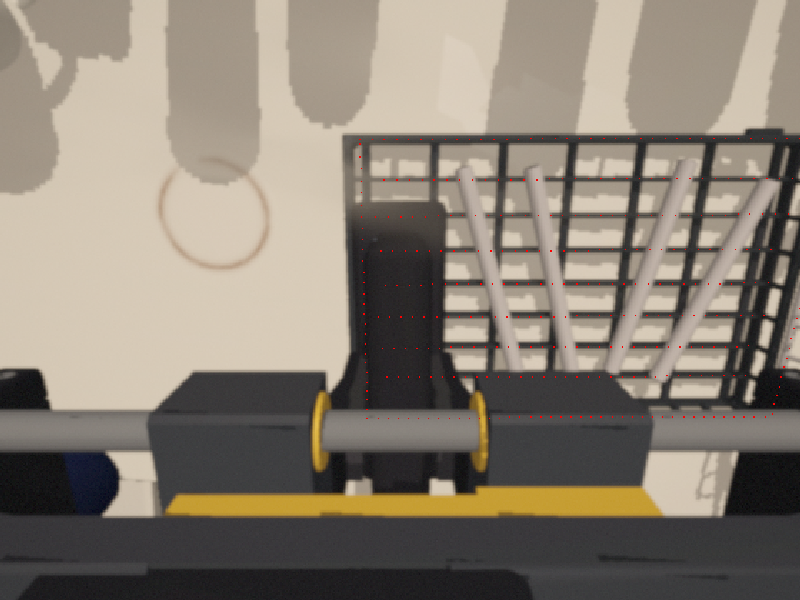

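```bash
python3 - <<'E'
from fit import *
import pickle
KT=pickle.load(open("w7.pkl","rb")); s=sense(); g=cv2.cvtColor(cv2.imread("pics/w7raw.png"),cv2.COLOR_BGR2GRAY)
print("col scan r120",g[120,225:275]); print("head end c275",g[125:160,275]); print("wall row c350",g[85:105,285])
c=np.load("cas.npy"); 
def loc(px,z,c=c):
    p=p2w(px,z,KT)-[c[0],c[1],0]; a=c[2]; return np.round([np.cos(a)*p[0]+np.sin(a)*p[1],-np.sin(a)*p[0]+np.cos(a)*p[1],z],4)
for px,z in [((241,105),.028),((247,120),.028),((400,94),.028),((300,94),.028)]: print(px,loc(px,z))
for rr in (140,142,144): print(s["ee_rot"].T@(p2w((275,rr),.135,KT)-s["tcp_pos"]))
print("tcp local",loc(w2p(s["tcp_pos"],KT),s["tcp_pos"][2]))
# straws (raw px, end points) z=.016
for a,b in [((325,120),(361,258)),((373,119),(401,257)),((481,115),(429,258)),((540,127),(461,263))]: print(loc(a,.016),loc(b,.016))
E
```

```text
col scan r120 [199 199 199 198 199 199 198 198 199 198 197 198 197 193 176 144 122 121
 117 118 116 117 129 145 156 159 156 146 127 111 108 107 111 133 163 187
 196 197 197 199 197 198 198 199 199 199 196 187 168 157]
head end c275 [108 127 148 155 155 154 155 155 155 156 162 174 183 185 175 141 103  93
  88  87  87  86  83  81  83  80  80  77  76  75  72  71  68  66  65]
wall row c350 [203 203 203 204 202 202 200 189 155 110  82  76  73  67  69  90 125 147
 153 155]
(241, 105) [-0.1484  0.0886  0.028 ]
(247, 120) [-0.1435  0.0759  0.028 ]
(400, 94) [-0.0096  0.0977  0.028 ]
(300, 94) [-0.0967  0.0977  0.028 ]
[ 0.0658071  -0.00151146 -0.0060987 ]
[ 0.06467858 -0.00151808 -0.00609805]
[ 0.06354605 -0.00152471 -0.00609739]
tcp local [-0.1157 -0.0002  0.1289]
[-0.0723  0.0759  0.016 ] [-0.0286 -0.0637  0.016 ]
[-0.0279  0.0768  0.016 ] [ 0.0134 -0.0625  0.016 ]
[0.0716 0.0804 0.016 ] [ 0.0431 -0.0637  0.016 ]
[0.1286 0.0697 0.016 ] [ 0.0778 -0.0695  0.016 ]
```

Emit:
{"fn": "servo_tool", "kwargs": {"deltas": [{"tx": 1, "ty": 0, "tz": 25, "ax": 0, "ay": 0, "az": 0, "claw": 12}, {"tx": 1, "ty": 0, "tz": 50, "ax": 0, "ay": 0, "az": 0, "claw": 12}, {"tx": 1, "ty": 0, "tz": 65, "ax": 0, "ay": 0, "az": 0, "claw": 12}, {"tx": 1, "ty": 0, "tz": 76, "ax": 0, "ay": 0, "az": 0, "claw": 12}, {"tx": 1, "ty": 0, "tz": 86, "ax": 0, "ay": 0, "az": 0, "claw": 12}, {"tx": 1, "ty": 0, "tz": 91, "ax": 0, "ay": 0, "az": 0, "claw": 12}, {"tx": 1, "ty": 0, "tz": 91, "ax": 0, "ay": 0, "az": 0, "claw": 12}, {"tx": 1, "ty": 0, "tz": 91, "ax": 0, "ay": 0, "az": 0, "claw": 12}, {"tx": 1, "ty": 0, "tz": 91, "ax": 0, "ay": 0, "az": 0, "claw": 12}]}}

```text
time_s: 9.7
tcp_pos: [0.4879, -0.0438, 0.0389]
ee_rot: [[0.995, 0.1, 0.002], [0.1, -0.995, 0.0], [0.002, -0.0, -1.0]]
wrist_force: [1.5, -0.6, -2.7]
gripper_width: 0.251
gripper_force: 29.8
```

```bash
python3 - <<'E'
from fit import *
s=sense();print(s["tcp_pos"],s["wrist_force"],s["moment"],s["gripper_width"],s["gripper_force"],s["time_s"])
c=np.load("cas.npy")
for lx in (0.07,.082): print(rows(X([(lx,.001,.0376)],c)[0],Rt=down(np.degrees(c[2]))))
E
```

```text
[ 0.48791527 -0.04381439  0.03893848] [ 1.51565166 -0.5590574  -2.69250797] [-0.00281033 -0.02284315  0.00352006] 0.2510584215176725 29.830628908239305 9.7
([-1.2, 185.2, 1.3], [-0.0, -0.0016, 0.002])
([-1.2, 197.2, 1.3], [-0.0, -0.0016, 0.002])
```

Emit:
{"fn": "servo_tool", "kwargs": {"deltas": [{"tx": -1, "ty": 4, "tz": 0, "ax": 0, "ay": 0, "az": 0, "claw": 12}, {"tx": -1, "ty": 10, "tz": 0, "ax": 0, "ay": 0, "az": 0, "claw": 12}, {"tx": -1, "ty": 16, "tz": 0, "ax": 0, "ay": 0, "az": 0, "claw": 12}, {"tx": -1, "ty": 22, "tz": 0, "ax": 0, "ay": 0, "az": 0, "claw": 12}, {"tx": -1, "ty": 28, "tz": 0, "ax": 0, "ay": 0, "az": 0, "claw": 12}, {"tx": -1, "ty": 34, "tz": 0, "ax": 0, "ay": 0, "az": 0, "claw": 12}, {"tx": -1, "ty": 40, "tz": 0, "ax": 0, "ay": 0, "az": 0, "claw": 12}, {"tx": -1, "ty": 46, "tz": 0, "ax": 0, "ay": 0, "az": 0, "claw": 12}, {"tx": -1, "ty": 52, "tz": 0, "ax": 0, "ay": 0, "az": 0, "claw": 12}, {"tx": -1, "ty": 58, "tz": 0, "ax": 0, "ay": 0, "az": 0, "claw": 12}, {"tx": -1, "ty": 64, "tz": 0, "ax": 0, "ay": 0, "az": 0, "claw": 12}, {"tx": -1, "ty": 70, "tz": 0, "ax": 0, "ay": 0, "az": 0, "claw": 12}]}}

```text
time_s: 10.7
tcp_pos: [0.4932, -0.1146, 0.0382]
ee_rot: [[0.995, 0.099, -0.0], [0.099, -0.995, 0.0], [-0.0, -0.0, -1.0]]
wrist_force: [0.4, 0.6, -2.9]
gripper_width: 0.249
gripper_force: 29.8
```

Emit:
{"fn": "servo_tool", "kwargs": {"deltas": [{"tx": 0, "ty": 6, "tz": 0, "ax": 0, "ay": 0, "az": 0, "claw": 12}, {"tx": 0, "ty": 12, "tz": 0, "ax": 0, "ay": 0, "az": 0, "claw": 12}, {"tx": 0, "ty": 18, "tz": 0, "ax": 0, "ay": 0, "az": 0, "claw": 12}, {"tx": 0, "ty": 24, "tz": 0, "ax": 0, "ay": 0, "az": 0, "claw": 12}, {"tx": 0, "ty": 30, "tz": 0, "ax": 0, "ay": 0, "az": 0, "claw": 12}, {"tx": 0, "ty": 36, "tz": 0, "ax": 0, "ay": 0, "az": 0, "claw": 12}, {"tx": 0, "ty": 42, "tz": 0, "ax": 0, "ay": 0, "az": 0, "claw": 12}, {"tx": 0, "ty": 47, "tz": 0, "ax": 0, "ay": 0, "az": 0, "claw": 12}, {"tx": 0, "ty": 52, "tz": 0, "ax": 0, "ay": 0, "az": 0, "claw": 12}, {"tx": 0, "ty": 57, "tz": 0, "ax": 0, "ay": 0, "az": 0, "claw": 12}, {"tx": 0, "ty": 62, "tz": 0, "ax": 0, "ay": 0, "az": 0, "claw": 12}, {"tx": 0, "ty": 66, "tz": 0, "ax": 0, "ay": 0, "az": 0, "claw": 12}]}}

```text
time_s: 11.7
tcp_pos: [0.4997, -0.1802, 0.0382]
ee_rot: [[0.995, 0.099, 0.0], [0.099, -0.995, 0.0], [0.0, -0.0, -1.0]]
wrist_force: [-0.1, 1.7, -2.2]
gripper_width: 0.25
gripper_force: 29.8
```

Emit:
{"fn": "servo_tool", "kwargs": {"deltas": [{"tx": 0, "ty": 4, "tz": 0, "ax": 0, "ay": 0, "az": 0, "claw": 12}, {"tx": 0, "ty": 8, "tz": 0, "ax": 0, "ay": 0, "az": 0, "claw": 12}, {"tx": 0, "ty": 12, "tz": 0, "ax": 0, "ay": 0, "az": 0, "claw": 12}, {"tx": 0, "ty": 16, "tz": 0, "ax": 0, "ay": 0, "az": 0, "claw": 12}, {"tx": 0, "ty": 20, "tz": 0, "ax": 0, "ay": 0, "az": 0, "claw": 12}, {"tx": 0, "ty": 24, "tz": 0, "ax": 0, "ay": 0, "az": 0, "claw": 12}, {"tx": 0, "ty": 27, "tz": 0, "ax": 0, "ay": 0, "az": 0, "claw": 12}, {"tx": 0, "ty": 30, "tz": 0, "ax": 0, "ay": 0, "az": 0, "claw": 12}, {"tx": 0, "ty": 30, "tz": 0, "ax": 0, "ay": 0, "az": 0, "claw": 12}]}}

```text
time_s: 12.45
tcp_pos: [0.5028, -0.2101, 0.0382]
ee_rot: [[0.995, 0.099, 0.0], [0.099, -0.995, -0.0], [0.0, 0.0, -1.0]]
wrist_force: [0.1, 0.1, -3.0]
gripper_width: 0.251
gripper_force: 29.8
```

```bash
cat > straws.py <<'E'
from fit import *
def straws(n="top"):
    c=np.load("cas.npy"); KT=cam(n); im=capture(n)
    for r in trace("straw_1",n)[:8]:
        pts=cv2.findNonZero(r["mask"].astype(np.uint8))
        if pts is None or len(pts)<20: continue
        vx,vy,x0,y0=cv2.fitLine(pts,cv2.DIST_HUBER,0,.01,.01).ravel(); t=(pts[:,0,:]-[x0,y0])@[vx,vy]
        E=[]
        for k in (t.min(),t.max()):
            p=p2w((x0+vx*k,y0+vy*k),.018,KT)-[c[0],c[1],0]; a=c[2]; E.append((np.cos(a)*p[0]+np.sin(a)*p[1],-np.sin(a)*p[0]+np.cos(a)*p[1]))
        E=np.array(E); d=E[1]-E[0]; print(n,round(r["confidence"],2),len(pts),"mid",np.round(E.mean(0),3),"len",round(np.hypot(*d),3),"ang",round(float(np.arctan(d[0]/d[1])),3))
    return im
E
python3 - <<'E'
from straws import *
s=sense();print(s["tcp_pos"],s["wrist_force"],s["gripper_width"],s["time_s"])
c=np.load("cas.npy"); print(rows(X([(.0815,.001,.0376)],c)[0],Rt=down(np.degrees(c[2]))))
straws("top"); cv2.imwrite("pics/t8.png",capture("top")); straws("wrist")
E
```

```text
[ 0.50279209 -0.21014485  0.03820978] [ 0.14997069  0.08312551 -3.00234566] 0.2507260323411703 12.45
([0.7, 29.7, 0.6], [0.0003, -0.0002, 0.0008])
top 0.77 150 mid [ 0.321 -0.113] len 0.141 ang -1.485
top 0.51 50 mid [ 0.11  -0.051] len 0.041 ang 0.001
top 0.43 33 mid [ 0.098 -0.044] len 0.035 ang -0.012
top 0.23 45 mid [ 0.18  -0.101] len 0.03 ang -0.375
wrist 0.95 2422 mid [0.114 0.029] len 0.1 ang 0.03
wrist 0.82 2549 mid [0.087 0.023] len 0.112 ang -0.01
wrist 0.65 1485 mid [0.077 0.032] len 0.096 ang -0.035
wrist 0.57 2727 mid [0.099 0.033] len 0.109 ang -0.012
```

Emit:
{"fn": "servo_tool", "kwargs": {"deltas": [{"tx": 0, "ty": 4, "tz": 0, "ax": 0, "ay": 0, "az": 0, "claw": 12}, {"tx": 0, "ty": 8, "tz": 0, "ax": 0, "ay": 0, "az": 0, "claw": 12}, {"tx": 0, "ty": 12, "tz": 0, "ax": 0, "ay": 0, "az": 0, "claw": 12}, {"tx": 0, "ty": 15, "tz": 0, "ax": 0, "ay": 0, "az": 0, "claw": 12}, {"tx": 0, "ty": 18, "tz": 0, "ax": 0, "ay": 0, "az": 0, "claw": 12}, {"tx": 0, "ty": 21, "tz": 0, "ax": 0, "ay": 0, "az": 0, "claw": 12}, {"tx": 0, "ty": 23, "tz": 0, "ax": 0, "ay": 0, "az": 0, "claw": 12}, {"tx": 0, "ty": 25, "tz": 0, "ax": 0, "ay": 0, "az": 0, "claw": 12}, {"tx": 0, "ty": 26, "tz": 0, "ax": 0, "ay": 0, "az": 0, "claw": 12}, {"tx": 0, "ty": 27, "tz": 0, "ax": 0, "ay": 0, "az": 0, "claw": 12}, {"tx": 0, "ty": 27, "tz": 0, "ax": 0, "ay": 0, "az": 0, "claw": 12}]}}

```text
time_s: 13.62
tcp_pos: [0.5053, -0.2366, 0.0382]
ee_rot: [[0.995, 0.099, -0.0], [0.099, -0.995, -0.0], [-0.0, 0.0, -1.0]]
wrist_force: [0.6, 0.0, -2.4]
gripper_width: 0.25
gripper_force: 29.8
```

```bash
python3 - <<'E'
from straws import *
s=sense();print(s["tcp_pos"],s["wrist_force"],s["gripper_width"],s["time_s"])
c=np.load("cas.npy"); print(rows(X([(.0815,.001,.0376)],c)[0],Rt=down(np.degrees(c[2]))))
straws("wrist")
E
```

```text
[ 0.50531562 -0.23659711  0.0382235 ] [ 0.55177345  0.03299947 -2.41401869] 0.250472762867915 13.6167
([0.8, 3.1, 0.6], [0.0001, 0.0, 0.0011])
wrist 0.94 2476 mid [0.113 0.024] len 0.109 ang -0.014
wrist 0.94 2679 mid [0.125 0.033] len 0.109 ang -0.01
wrist 0.79 1275 mid [0.104 0.034] len 0.092 ang -0.044
wrist 0.68 414 mid [ 0.252 -0.095] len 0.024 ang -1.456
wrist 0.55 2532 mid [0.137 0.029] len 0.1 ang -0.013
```

Emit:
{"fn": "servo_tool", "kwargs": {"deltas": [{"tx": 0, "ty": -5, "tz": 0, "ax": 0, "ay": 0, "az": 0, "claw": 12}, {"tx": 0, "ty": -15, "tz": 0, "ax": 0, "ay": 0, "az": 0, "claw": 12}, {"tx": 0, "ty": -30, "tz": 0, "ax": 0, "ay": 0, "az": 0, "claw": 12}, {"tx": 0, "ty": -45, "tz": 0, "ax": 0, "ay": 0, "az": 0, "claw": 12}, {"tx": 0, "ty": -60, "tz": 0, "ax": 0, "ay": 0, "az": 0, "claw": 12}, {"tx": 0, "ty": -60, "tz": -20, "ax": 0, "ay": 0, "az": 0, "claw": 12}, {"tx": 0, "ty": -60, "tz": -50, "ax": 0, "ay": 0, "az": 0, "claw": 12}, {"tx": 0, "ty": -60, "tz": -80, "ax": 0, "ay": 0, "az": 0, "claw": 12}, {"tx": 0, "ty": -60, "tz": -90, "ax": 0, "ay": 0, "az": 0, "claw": 12}, {"tx": 0, "ty": -60, "tz": -90, "ax": 0, "ay": 0, "az": 0, "claw": 12}, {"tx": 0, "ty": -60, "tz": -90, "ax": 0, "ay": 0, "az": 0, "claw": 12}]}}

```text
time_s: 14.63
tcp_pos: [0.4987, -0.1759, 0.1276]
ee_rot: [[0.995, 0.099, -0.0], [0.099, -0.995, 0.001], [-0.0, -0.001, -1.0]]
wrist_force: [-0.1, 0.2, -3.6]
gripper_width: 0.252
gripper_force: 29.8
```

```bash
python3 - <<'E'
from straws import *
s=sense();print(s["tcp_pos"],s["wrist_force"],s["gripper_width"],s["time_s"])
print(rows([.4561,.1676,.1],Rt=down(-60)))
straws("wrist")
E
```

```text
[ 0.49866192 -0.17593438  0.1276497 ] [-0.07798232  0.24069959 -3.60530433] 0.2515974280333324 14.6333
([-8.4, -346.0, 28.0], [-0.0011, 0.0, -0.4246])
wrist 0.73 1688 mid [0.102 0.009] len 0.142 ang -0.012
wrist 0.72 1785 mid [0.113 0.007] len 0.142 ang -0.013
wrist 0.72 1984 mid [0.125 0.013] len 0.152 ang -0.012
wrist 0.65 1802 mid [0.138 0.008] len 0.143 ang -0.014
wrist 0.59 58 mid [ 0.253 -0.094] len 0.023 ang -1.537
wrist 0.32 1358 mid [0.202 0.109] len 0.046 ang 0.705
```

Straws are in a neat row. Carry the rake back to its old spot.

Emit:
{"fn": "servo_tool", "kwargs": {"deltas": [{"tx": 0, "ty": -30, "tz": 0, "ax": 0, "ay": 0, "az": 0, "claw": 12}, {"tx": -2, "ty": -65, "tz": 0, "ax": 0, "ay": 0, "az": -0.05, "claw": 12}, {"tx": -3, "ty": -100, "tz": 0, "ax": 0, "ay": 0, "az": -0.1, "claw": 12}, {"tx": -4, "ty": -135, "tz": 0, "ax": 0, "ay": 0, "az": -0.15, "claw": 12}, {"tx": -5, "ty": -170, "tz": 0, "ax": 0, "ay": 0, "az": -0.2, "claw": 12}, {"tx": -6, "ty": -205, "tz": 0, "ax": 0, "ay": 0, "az": -0.25, "claw": 12}, {"tx": -7, "ty": -240, "tz": 0, "ax": 0, "ay": 0, "az": -0.3, "claw": 12}, {"tx": -8, "ty": -275, "tz": 5, "ax": 0, "ay": 0, "az": -0.35, "claw": 12}, {"tx": -8, "ty": -310, "tz": 20, "ax": 0, "ay": 0, "az": -0.4, "claw": 12}, {"tx": -8, "ty": -335, "tz": 40, "ax": 0, "ay": 0, "az": -0.42, "claw": 12}, {"tx": -8, "ty": -346, "tz": 60, "ax": 0, "ay": 0, "az": -0.42, "claw": 12}, {"tx": -8, "ty": -346, "tz": 75, "ax": 0, "ay": 0, "az": -0.42, "claw": 12}]}}

```text
time_s: 15.73
tcp_pos: [0.4556, 0.1683, 0.0502]
ee_rot: [[0.867, 0.499, -0.003], [0.499, -0.867, -0.002], [-0.004, 0.0, -1.0]]
wrist_force: [-0.4, -1.3, -3.8]
gripper_width: 0.251
gripper_force: 29.8
```

Emit:
{"fn": "servo_tool", "kwargs": {"deltas": [{"tx": 0, "ty": 0, "tz": 8, "ax": 0, "ay": 0, "az": 0, "claw": 12}, {"tx": 0, "ty": 0, "tz": 14, "ax": 0, "ay": 0, "az": 0, "claw": 12}, {"tx": 0, "ty": 0, "tz": 14, "ax": 0, "ay": 0, "az": 0, "claw": 12}, {"tx": 0, "ty": 0, "tz": 14, "ax": 0, "ay": 0, "az": 0, "claw": 12}, {"tx": 0, "ty": 0, "tz": 14, "ax": 0, "ay": 0, "az": 0, "claw": 12}]}}

```text
time_s: 16.15
tcp_pos: [0.4579, 0.1667, 0.0399]
ee_rot: [[0.869, 0.496, 0.001], [0.496, -0.869, 0.001], [0.002, -0.0, -1.0]]
wrist_force: [0.4, -0.2, -2.6]
gripper_width: 0.249
gripper_force: 29.8
```

```bash
python3 - <<'E'
from straws import *
s=sense();print(s["tcp_pos"],s["ee_rot"][:,2],s["wrist_force"],s["gripper_width"],s["time_s"])
E
```

```text
[0.45785171 0.1666886  0.03989039] [ 1.31956331e-03  7.69801252e-04 -9.99998833e-01] [ 0.42040274 -0.22084496 -2.58294939] 0.24875004366478126 16.15
```

Emit:
{"fn": "servo_tool", "kwargs": {"deltas": [{"tx": 0, "ty": 0, "tz": 4, "ax": 0, "ay": 0, "az": 0, "claw": 12}, {"tx": 0, "ty": 0, "tz": 7, "ax": 0, "ay": 0, "az": 0, "claw": 12}, {"tx": 0, "ty": 0, "tz": 9, "ax": 0, "ay": 0, "az": 0, "claw": 12}, {"tx": 0, "ty": 0, "tz": 9, "ax": 0, "ay": 0, "az": 0, "claw": 12}, {"tx": 0, "ty": 0, "tz": 9, "ax": 0, "ay": 0, "az": 0, "claw": 12}, {"tx": 0, "ty": 0, "tz": 9, "ax": 0, "ay": 0, "az": 0, "claw": 12}]}}

```text
time_s: 16.65
tcp_pos: [0.4575, 0.1666, 0.0313]
ee_rot: [[0.868, 0.497, 0.001], [0.497, -0.868, -0.0], [0.001, 0.001, -1.0]]
wrist_force: [-1.9, -2.5, 7.1]
gripper_width: 0.252
gripper_force: 29.9
```

Emit:
{"fn": "servo_tool", "kwargs": {"deltas": [{"tx": 0, "ty": 0, "tz": 0, "ax": 0, "ay": 0, "az": 0, "claw": 60}, {"tx": 0, "ty": 0, "tz": 0, "ax": 0, "ay": 0, "az": 0, "claw": 60}, {"tx": 0, "ty": 0, "tz": 0, "ax": 0, "ay": 0, "az": 0, "claw": 60}, {"tx": 0, "ty": 0, "tz": 0, "ax": 0, "ay": 0, "az": 0, "claw": 60}, {"tx": 0, "ty": 0, "tz": 0, "ax": 0, "ay": 0, "az": 0, "claw": 60}, {"tx": 0, "ty": 0, "tz": -15, "ax": 0, "ay": 0, "az": 0, "claw": 60}, {"tx": 0, "ty": 0, "tz": -40, "ax": 0, "ay": 0, "az": 0, "claw": 60}, {"tx": 0, "ty": 0, "tz": -75, "ax": 0, "ay": 0, "az": 0, "claw": 60}, {"tx": 0, "ty": 0, "tz": -110, "ax": 0, "ay": 0, "az": 0, "claw": 60}, {"tx": 0, "ty": 0, "tz": -145, "ax": 0, "ay": 0, "az": 0, "claw": 0}, {"tx": 0, "ty": 0, "tz": -160, "ax": 0, "ay": 0, "az": 0, "claw": 0}, {"tx": 0, "ty": 0, "tz": -160, "ax": 0, "ay": 0, "az": 0, "claw": 0}]}}

```text
time_s: 17.65
tcp_pos: [0.4596, 0.1683, 0.1948]
ee_rot: [[0.868, 0.497, 0.009], [0.497, -0.868, 0.005], [0.01, -0.0, -1.0]]
wrist_force: [0.3, 0.7, 0.0]
gripper_width: 0.539
gripper_force: 0.0
```

```bash
python3 - <<'E'
from fit import *
s=sense();print(s["tcp_pos"],s["wrist_force"],s["gripper_width"],s["time_s"])
c=np.load("cas.npy"); KT=cam("wrist"); im=capture("wrist"); cv2.imwrite("pics/w9raw.png",im)
for l in ("cover_edge","tab_a_pad"):
  for n in ("wrist","top","scene"):
    if l=="cover_edge" or 1:
      capture(n); T=cam(n)[1]
      for r in recognise(l,n)[:3]:
        p=T[:3,:3]@r["xyz"]+T[:3,3]; q=p-[c[0],c[1],0]; a=c[2]
        print(l,n,round(r["confidence"],2),np.round([np.cos(a)*q[0]+np.sin(a)*q[1],-np.sin(a)*q[0]+np.cos(a)*q[1],p[2]],3))
g=cv2.cvtColor(im,cv2.COLOR_BGR2GRAY).astype(np.float32); r,f=fit_rake(g,KT,(.457,.167,np.radians(-60)),90); print(r,f)
E
```

```text
[0.45963088 0.16833706 0.19483855] [0.34135983 0.74964647 0.01275303] 0.5393214484498619 17.65
cover_edge top 0.68 [ 0.154 -0.005  0.08 ]
cover_edge scene 0.8 [ 0.162 -0.002  0.082]
tab_a_pad wrist 0.7 [-0.374  0.164  0.02 ]
tab_a_pad scene 0.72 [ 0.163 -0.002  0.08 ]
[ 0.44848157  0.16140502 -1.06499889  0.0459875 ] -0.8802466208204885
```

```bash
cat > go.py <<'E'
from fit import *
import sys
c=np.load("cas.npy")
def L(x,y,tip,off=.028): return rows(X([(x,y,tip-off)],c)[0],Rt=down(np.degrees(c[2])))
def loc():
    s=sense(); q=s["tcp_pos"]-[c[0],c[1],0]; a=c[2]; return np.round([np.cos(a)*q[0]+np.sin(a)*q[1],-np.sin(a)*q[0]+np.cos(a)*q[1],s["tcp_pos"][2]+.028],4),s["wrist_force"].round(1),s["time_s"],s["gripper_width"]
E
python3 -c "
from go import *
print(loc(),L(.215,0,.2))"
```

```text
(array([-0.3278, -0.0083,  0.218 ]), array([-0.2, -0.2, -0.3]), 18.3, 0.024250658837614365) ([-214.3, 498.7, 18.1], [0.0002, 0.0005, 0.4212])
```

Emit:
{"fn": "servo_tool", "kwargs": {"deltas": [{"tx": -171, "ty": 399, "tz": 10, "ax": 0, "ay": 0, "az": 0.421, "claw": 0}, {"tx": -171, "ty": 399, "tz": 10, "ax": 0, "ay": 0, "az": 0.421, "claw": 0}, {"tx": -171, "ty": 399, "tz": 10, "ax": 0, "ay": 0, "az": 0.421, "claw": 0}, {"tx": -171, "ty": 399, "tz": 10, "ax": 0, "ay": 0, "az": 0.421, "claw": 0}, {"tx": -171, "ty": 399, "tz": 10, "ax": 0, "ay": 0, "az": 0.421, "claw": 0}, {"tx": -171, "ty": 399, "tz": 10, "ax": 0, "ay": 0, "az": 0.421, "claw": 0}, {"tx": -171, "ty": 399, "tz": 10, "ax": 0, "ay": 0, "az": 0.421, "claw": 0}, {"tx": -171, "ty": 399, "tz": 10, "ax": 0, "ay": 0, "az": 0.421, "claw": 0}, {"tx": -171, "ty": 399, "tz": 10, "ax": 0, "ay": 0, "az": 0.421, "claw": 0}, {"tx": -171, "ty": 399, "tz": 10, "ax": 0, "ay": 0, "az": 0.421, "claw": 0}, {"tx": -171, "ty": 399, "tz": 10, "ax": 0, "ay": 0, "az": 0.421, "claw": 0}, {"tx": -171, "ty": 399, "tz": 10, "ax": 0, "ay": 0, "az": 0.421, "claw": 0}]}}

```text
time_s: 19.3
tcp_pos: [0.5065, -0.2681, 0.1792]
ee_rot: [[0.996, 0.093, -0.001], [0.093, -0.996, -0.0], [-0.001, 0.0, -1.0]]
wrist_force: [-0.1, 0.8, 0.1]
gripper_width: 0.005
gripper_force: 0.0
```

```bash
python3 -c "
from go import *
print(loc(),L(.215,0,.2),sense()['joints'])
s=__import__('straws'); s.straws('wrist')
for l in ('cover_edge','cover','tab_a'):
  for r in recognise(l,'wrist')[:2]:
    T=cam('wrist')[1]; p=T[:3,:3]@r['xyz']+T[:3,3]; q=p-[c[0],c[1],0]; a=c[2]; print(l,r['confidence'],np.round([np.cos(a)*q[0]+np.sin(a)*q[1],-np.sin(a)*q[0]+np.cos(a)*q[1],p[2]],3))"
```

```text
(array([ 0.1098, -0.0017,  0.2072]), array([-0.1,  0.8,  0.1]), 19.3, 0.005490283615465315) ([2.2, 105.2, 7.3], [0.0003, 0.0011, -0.0049]) [-1.16793472e+01  1.75381485e+01 -8.07389680e+00  3.89968093e-02
 -6.44424700e+01  1.07000365e+02]
wrist 0.9 1354 mid [0.138 0.003] len 0.151 ang -0.016
wrist 0.8 1425 mid [0.114 0.003] len 0.151 ang -0.016
wrist 0.79 1484 mid [0.126 0.011] len 0.153 ang -0.021
wrist 0.68 1012 mid [ 0.323 -0.106] len 0.147 ang -1.47
cover_edge 0.84 [0.156 0.036 0.086]
cover_edge 0.47 [0.135 0.016 0.023]
cover 0.97 [0.152 0.034 0.085]
cover 0.59 [0.121 0.016 0.023]
tab_a 0.76 [0.169 0.107 0.079]
tab_a 0.69 [-0.01   0.016  0.016]
```

Emit:
{"fn": "servo_tool", "kwargs": {"deltas": [{"tx": 2, "ty": 35, "tz": 0, "ax": 0, "ay": 0, "az": 0, "claw": 0}, {"tx": 2, "ty": 70, "tz": 0, "ax": 0, "ay": 0, "az": 0, "claw": 0}, {"tx": 2, "ty": 105, "tz": 0, "ax": 0, "ay": 0, "az": 0, "claw": 0}, {"tx": 2, "ty": 105, "tz": 0, "ax": 0, "ay": 0, "az": 0, "claw": 0}, {"tx": 2, "ty": 105, "tz": 35, "ax": 0, "ay": 0, "az": 0, "claw": 0}, {"tx": 2, "ty": 105, "tz": 70, "ax": 0, "ay": 0, "az": 0, "claw": 0}, {"tx": 2, "ty": 105, "tz": 95, "ax": 0, "ay": 0, "az": 0, "claw": 0}, {"tx": 2, "ty": 105, "tz": 108, "ax": 0, "ay": 0, "az": 0, "claw": 0}, {"tx": 2, "ty": 105, "tz": 108, "ax": 0, "ay": 0, "az": 0, "claw": 0}, {"tx": 2, "ty": 105, "tz": 108, "ax": 0, "ay": 0, "az": 0, "claw": 0}, {"tx": 2, "ty": 105, "tz": 108, "ax": 0, "ay": 0, "az": 0, "claw": 0}]}}

```text
time_s: 20.47
tcp_pos: [0.5204, -0.3685, 0.074]
ee_rot: [[0.995, 0.1, 0.003], [0.1, -0.995, -0.002], [0.002, 0.002, -1.0]]
wrist_force: [0.3, -0.4, -0.1]
gripper_width: 0.007
gripper_force: 0.0
```

```bash
python3 -c "
from go import *
print(loc(),L(.13,0,.1))
KT=cam('wrist'); im=capture('wrist'); cv2.imwrite('pics/w10.png',im)
for r in trace('cover','wrist')[:2]: 
  m=r['mask']; ys,xs=np.nonzero(m); print(r['confidence'],xs.min(),xs.max(),ys.min(),ys.max(),m.sum())
for x in (.155,.165,.173): print(w2p(X([(x,.05,.109)],c)[0],KT))
"
```

```text
(array([0.2111, 0.0023, 0.102 ]), array([ 0.3, -0.4, -0.1]), 20.4667, 0.007267877756407603) ([-2.1, -81.1, 1.9], [0.0018, -0.0025, 0.0018])
0.83 149 228 44 266 3993
[168.0497542  180.71533655]
[187.81363181 180.72392699]
[203.61823634 180.73079651]
```

Emit:
{"fn": "servo_tool", "kwargs": {"deltas": [{"tx": 0, "ty": -12, "tz": 5, "ax": 0, "ay": 0, "az": 0, "claw": 0}, {"tx": 0, "ty": -24, "tz": 5, "ax": 0, "ay": 0, "az": 0, "claw": 0}, {"tx": 0, "ty": -32, "tz": 5, "ax": 0, "ay": 0, "az": 0, "claw": 0}, {"tx": 0, "ty": -40, "tz": 5, "ax": 0, "ay": 0, "az": 0, "claw": 0}, {"tx": 0, "ty": -46, "tz": 5, "ax": 0, "ay": 0, "az": 0, "claw": 0}, {"tx": 0, "ty": -52, "tz": 5, "ax": 0, "ay": 0, "az": 0, "claw": 0}, {"tx": 0, "ty": -58, "tz": 4, "ax": 0, "ay": 0, "az": 0, "claw": 0}, {"tx": 0, "ty": -64, "tz": 3, "ax": 0, "ay": 0, "az": 0, "claw": 0}, {"tx": 0, "ty": -70, "tz": 2, "ax": 0, "ay": 0, "az": 0, "claw": 0}, {"tx": 0, "ty": -75, "tz": 0, "ax": 0, "ay": 0, "az": 0, "claw": 0}, {"tx": 0, "ty": -80, "tz": -1, "ax": 0, "ay": 0, "az": 0, "claw": 0}, {"tx": 0, "ty": -80, "tz": -1, "ax": 0, "ay": 0, "az": 0, "claw": 0}]}}

```text
time_s: 21.57
tcp_pos: [0.511, -0.2882, 0.0736]
ee_rot: [[0.995, 0.099, 0.0], [0.099, -0.995, 0.0], [0.0, -0.0, -1.0]]
wrist_force: [0.2, 0.1, -0.1]
gripper_width: 0.003
gripper_force: 0.0
```

```bash
cat > cov.py <<'E'
from go import *
def cov(names=("wrist","top","scene")):
    for n in names:
        capture(n); T=cam(n)[1]
        for l in ("cover_edge","tab_a"):
            for r in recognise(l,n)[:3]:
                p=T[:3,:3]@r["xyz"]+T[:3,3]; q=p-[c[0],c[1],0]; a=c[2]
                if abs(q[0])<.3 and abs(q[1])<.3: print(l,n,round(r["confidence"],2),np.round([np.cos(a)*q[0]+np.sin(a)*q[1],-np.sin(a)*q[0]+np.cos(a)*q[1],p[2]],3))
print(loc()); cov()
E
python3 cov.py
```

```text
(array([0.1303, 0.0009, 0.1016]), array([ 0.2,  0.1, -0.1]), 21.5667, 0.0027607639961849738)
cover_edge wrist 0.55 [0.132 0.054 0.087]
tab_a wrist 0.94 [0.146 0.097 0.084]
cover_edge top 0.56 [ 0.127 -0.064  0.079]
tab_a top 0.68 [ 0.123 -0.044  0.026]
tab_a top 0.61 [ 0.142 -0.107  0.078]
cover_edge scene 0.84 [ 0.138 -0.007  0.078]
tab_a scene 0.64 [ 0.147 -0.113  0.077]
tab_a scene 0.56 [0.147 0.093 0.074]
```

Emit:
{"fn": "servo_tool", "kwargs": {"deltas": [{"tx": 0, "ty": -7, "tz": 0, "ax": 0, "ay": 0, "az": 0, "claw": 0}, {"tx": 0, "ty": -14, "tz": 1, "ax": 0, "ay": 0, "az": 0, "claw": 0}, {"tx": 0, "ty": -14, "tz": -5, "ax": 0, "ay": 0, "az": 0, "claw": 0}, {"tx": 0, "ty": -21, "tz": -5, "ax": 0, "ay": 0, "az": 0, "claw": 0}, {"tx": 0, "ty": -21, "tz": 3, "ax": 0, "ay": 0, "az": 0, "claw": 0}, {"tx": 0, "ty": -27, "tz": 9, "ax": 0, "ay": 0, "az": 0, "claw": 0}, {"tx": 0, "ty": -32, "tz": 14, "ax": 0, "ay": 0, "az": 0, "claw": 0}, {"tx": 0, "ty": -38, "tz": 19, "ax": 0, "ay": 0, "az": 0, "claw": 0}, {"tx": 0, "ty": -42, "tz": 25, "ax": 0, "ay": 0, "az": 0, "claw": 0}, {"tx": 0, "ty": -46, "tz": 32, "ax": 0, "ay": 0, "az": 0, "claw": 0}, {"tx": 0, "ty": -46, "tz": 32, "ax": 0, "ay": 0, "az": 0, "claw": 0}]}}

```text
time_s: 22.93
tcp_pos: [0.5061, -0.2417, 0.0404]
ee_rot: [[0.995, 0.099, -0.001], [0.099, -0.995, 0.001], [-0.001, -0.001, -1.0]]
wrist_force: [0.2, 0.7, 0.6]
gripper_width: 0.005
gripper_force: 0.2
```

```bash
python3 cov.py
```

```text
(array([0.0836, 0.0005, 0.0684]), array([0.2, 0.7, 0.6]), 22.9333, 0.004840904570574567)
cover_edge wrist 0.78 [0.116 0.066 0.063]
tab_a wrist 0.55 [0.121 0.1   0.068]
cover_edge top 0.83 [ 0.113 -0.076  0.056]
cover_edge top 0.68 [ 0.119 -0.1    0.064]
tab_a top 0.44 [ 0.119 -0.102  0.063]
cover_edge scene 0.67 [ 0.119 -0.004  0.061]
tab_a scene 0.63 [0.122 0.093 0.063]
tab_a scene 0.52 [ 0.123 -0.111  0.065]
```

Emit:
{"fn": "servo_tool", "kwargs": {"deltas": [{"tx": 0, "ty": -3, "tz": 6, "ax": 0, "ay": 0, "az": 0, "claw": 0}, {"tx": 0, "ty": -5, "tz": 12, "ax": 0, "ay": 0, "az": 0, "claw": 0}, {"tx": 0, "ty": -7, "tz": 18, "ax": 0, "ay": 0, "az": 0, "claw": 0}, {"tx": 0, "ty": -8, "tz": 22, "ax": 0, "ay": 0, "az": 0, "claw": 0}, {"tx": 0, "ty": -8, "tz": 26, "ax": 0, "ay": 0, "az": 0, "claw": 0}, {"tx": 0, "ty": -8, "tz": 26, "ax": 0, "ay": 0, "az": 0, "claw": 0}, {"tx": 0, "ty": -8, "tz": 26, "ax": 0, "ay": 0, "az": 0, "claw": 0}]}}

```text
time_s: 23.97
tcp_pos: [0.5054, -0.2353, 0.0147]
ee_rot: [[0.995, 0.098, -0.001], [0.098, -0.995, 0.0], [-0.001, -0.0, -1.0]]
wrist_force: [-0.3, -0.9, 0.0]
gripper_width: 0.003
gripper_force: 0.0
```

```bash
python3 cov.py
```

```text
(array([0.0771, 0.0005, 0.0427]), array([-0.3, -0.9,  0. ]), 23.9667, 0.003031630359073828)
cover_edge wrist 0.61 [0.111 0.08  0.048]
tab_a wrist 0.69 [0.114 0.104 0.056]
tab_a wrist 0.56 [0.058 0.053 0.013]
tab_a top 0.64 [ 0.11  -0.102  0.05 ]
tab_a scene 0.49 [ 0.116 -0.116  0.052]
```

Emit:
{"fn": "servo_tool", "kwargs": {"deltas": [{"tx": 0, "ty": -1, "tz": 2, "ax": 0, "ay": 0, "az": 0, "claw": 0}, {"tx": 0, "ty": -1, "tz": 4, "ax": 0, "ay": 0, "az": 0, "claw": 0}, {"tx": 0, "ty": -1, "tz": 6, "ax": 0, "ay": 0, "az": 0, "claw": 0}, {"tx": 0, "ty": -1, "tz": 6, "ax": 0, "ay": 0, "az": 0, "claw": 0}, {"tx": 0, "ty": -1, "tz": 6, "ax": 0, "ay": 0, "az": 0, "claw": 0}]}}

```text
time_s: 24.83
tcp_pos: [0.5054, -0.2344, 0.0089]
ee_rot: [[0.995, 0.098, -0.001], [0.098, -0.995, 0.0], [-0.001, -0.0, -1.0]]
wrist_force: [0.2, 1.0, 0.1]
gripper_width: 0.007
gripper_force: 0.0
```

```bash
python3 cov.py
```

```text
(array([0.0761, 0.0005, 0.0369]), array([0.2, 1. , 0.1]), 24.8333, 0.006624302794243334)
cover_edge wrist 0.94 [0.11  0.081 0.039]
cover_edge wrist 0.57 [0.113 0.036 0.022]
tab_a wrist 0.84 [0.115 0.1   0.057]
cover_edge top 0.7 [ 0.106 -0.081  0.035]
cover_edge scene 0.91 [ 0.113 -0.003  0.041]
cover_edge scene 0.46 [ 0.035 -0.014  0.011]
tab_a scene 0.44 [0.115 0.098 0.049]
tab_a scene 0.41 [ 0.115 -0.116  0.053]
```

Emit:
{"fn": "servo_tool", "kwargs": {"deltas": [{"tx": 0, "ty": -1, "tz": 1, "ax": 0, "ay": 0, "az": 0, "claw": 0}, {"tx": 0, "ty": -1, "tz": 2, "ax": 0, "ay": 0, "az": 0, "claw": 0}, {"tx": 0, "ty": -1, "tz": 2, "ax": 0, "ay": 0, "az": 0, "claw": 0}, {"tx": 0, "ty": -1, "tz": 2, "ax": 0, "ay": 0, "az": 0, "claw": 0}, {"tx": 0, "ty": -1, "tz": 2, "ax": 0, "ay": 0, "az": 0, "claw": 0}]}}

```text
time_s: 25.7
tcp_pos: [0.5055, -0.2334, 0.0071]
ee_rot: [[0.995, 0.098, -0.0], [0.098, -0.995, 0.0], [-0.0, -0.0, -1.0]]
wrist_force: [-0.0, -1.0, -0.6]
gripper_width: 0.008
gripper_force: 0.0
```

Emit:
{"fn": "servo_tool", "kwargs": {"deltas": [{"tx": 0, "ty": 0, "tz": 1, "ax": 0, "ay": 0, "az": 0, "claw": 0}, {"tx": 0, "ty": 0, "tz": 2, "ax": 0, "ay": 0, "az": 0, "claw": 0}, {"tx": 0, "ty": 0, "tz": 2, "ax": 0, "ay": 0, "az": 0, "claw": 0}, {"tx": 0, "ty": 0, "tz": 2, "ax": 0, "ay": 0, "az": 0, "claw": 0}]}}

```text
time_s: 26.03
tcp_pos: [0.5057, -0.2334, 0.0055]
ee_rot: [[0.995, 0.098, 0.0], [0.098, -0.995, -0.0], [0.0, 0.0, -1.0]]
wrist_force: [-1.3, 2.2, 2.5]
gripper_width: 0.007
gripper_force: 1.6
```

Emit:
{"fn": "servo_tool", "kwargs": {"deltas": [{"tx": 0, "ty": 0, "tz": 1, "ax": 0, "ay": 0, "az": 0, "claw": 0}, {"tx": 0, "ty": 0, "tz": 1, "ax": 0, "ay": 0, "az": 0, "claw": 0}, {"tx": 0, "ty": 0, "tz": 1, "ax": 0, "ay": 0, "az": 0, "claw": 0}]}}

```text
time_s: 26.28
tcp_pos: [0.5058, -0.2334, 0.0053]
ee_rot: [[0.995, 0.099, 0.0], [0.099, -0.995, -0.0], [0.0, 0.0, -1.0]]
wrist_force: [-2.7, 1.0, 8.6]
gripper_width: 0.004
gripper_force: 4.2
```

Emit:
{"fn": "servo_tool", "kwargs": {"deltas": [{"tx": 0, "ty": 0, "tz": 1, "ax": 0, "ay": 0, "az": 0, "claw": 0}, {"tx": 0, "ty": 0, "tz": 1, "ax": 0, "ay": 0, "az": 0, "claw": 0}, {"tx": 0, "ty": 0, "tz": 1, "ax": 0, "ay": 0, "az": 0, "claw": 0}]}}

```text
time_s: 26.53
tcp_pos: [0.5058, -0.2335, 0.0051]
ee_rot: [[0.995, 0.099, 0.001], [0.099, -0.995, -0.001], [0.0, 0.001, -1.0]]
wrist_force: [-3.3, 2.6, 13.1]
gripper_width: 0.008
gripper_force: 6.6
```

```bash
python3 cov.py
```

```text
(array([0.0753, 0.001 , 0.0331]), array([-3.3,  2.6, 13.1]), 26.5333, 0.007670174819598519)
cover_edge wrist 0.73 [0.11  0.081 0.04 ]
tab_a wrist 0.83 [0.113 0.101 0.052]
tab_a wrist 0.67 [0.066 0.055 0.011]
cover_edge top 0.76 [ 0.107 -0.083  0.034]
tab_a top 0.64 [ 0.109 -0.107  0.046]
tab_a top 0.54 [ 0.106 -0.083  0.036]
cover_edge scene 0.74 [ 0.115 -0.003  0.044]
tab_a scene 0.52 [0.112 0.096 0.043]
```

Emit:
{"fn": "servo_tool", "kwargs": {"deltas": [{"tx": 0, "ty": 0, "tz": -20, "ax": 0, "ay": 0, "az": 0, "claw": 0}, {"tx": 0, "ty": 0, "tz": -60, "ax": 0, "ay": 0, "az": 0, "claw": 0}, {"tx": 35, "ty": 12, "tz": -60, "ax": 0, "ay": 0, "az": 0, "claw": 0}, {"tx": 70, "ty": 25, "tz": -60, "ax": 0, "ay": 0, "az": 0, "claw": 0}, {"tx": 100, "ty": 36, "tz": -60, "ax": 0, "ay": 0, "az": 0, "claw": 0}, {"tx": 112, "ty": 36, "tz": -60, "ax": 0, "ay": 0, "az": 0, "claw": 0}, {"tx": 112, "ty": 36, "tz": -60, "ax": 0, "ay": 0, "az": 0, "claw": 0}, {"tx": 112, "ty": 36, "tz": -60, "ax": 0, "ay": 0, "az": 0, "claw": 0}, {"tx": 112, "ty": 36, "tz": -60, "ax": 0, "ay": 0, "az": 0, "claw": 0}, {"tx": 112, "ty": 36, "tz": -60, "ax": 0, "ay": 0, "az": 0, "claw": 0}]}}

```text
time_s: 27.82
tcp_pos: [0.6194, -0.2581, 0.0631]
ee_rot: [[0.995, 0.098, -0.001], [0.098, -0.995, 0.0], [-0.001, -0.0, -1.0]]
wrist_force: [0.4, 0.4, 0.4]
gripper_width: 0.003
gripper_force: 0.0
```

```bash
python3 -c "
from cov import *
print(L(.112,.113,.04,.0314))
from straws import straws
straws('wrist')"
```

```text
(array([0.1109, 0.1117, 0.0911]), array([0.4, 0.4, 0.4]), 27.8167, 0.002867644012963575)
cover_edge wrist 0.61 [0.112 0.111 0.055]
tab_a wrist 0.92 [0.111 0.115 0.055]
cover_edge top 0.76 [ 0.106 -0.007  0.031]
tab_a top 0.54 [0.113 0.006 0.022]
tab_a top 0.47 [0.106 0.091 0.043]
tab_a top 0.4 [ 0.109 -0.104  0.044]
cover_edge scene 0.7 [0.116 0.    0.043]
tab_a scene 0.65 [0.111 0.097 0.048]
tab_a scene 0.43 [ 0.115 -0.114  0.05 ]
([0.2, 0.8, 54.8], [0.0, -0.0002, 0.0002])
wrist 0.72 117 mid [ 0.114 -0.   ] len 0.012 ang -1.203
wrist 0.63 40 mid [0.125 0.042] len 0.093 ang 0.085
```

Emit:
{"fn": "servo_tool", "kwargs": {"deltas": [{"tx": 1, "ty": 1, "tz": 20, "ax": 0, "ay": 0, "az": 0, "claw": 0}, {"tx": 1, "ty": 1, "tz": 35, "ax": 0, "ay": 0, "az": 0, "claw": 0}, {"tx": 1, "ty": 1, "tz": 42, "ax": 0, "ay": 0, "az": 0, "claw": 0}, {"tx": 1, "ty": 1, "tz": 47, "ax": 0, "ay": 0, "az": 0, "claw": 0}, {"tx": 1, "ty": 1, "tz": 51, "ax": 0, "ay": 0, "az": 0, "claw": 0}, {"tx": 1, "ty": 1, "tz": 54, "ax": 0, "ay": 0, "az": 0, "claw": 0}, {"tx": 1, "ty": 1, "tz": 55, "ax": 0, "ay": 0, "az": 0, "claw": 0}, {"tx": 1, "ty": 1, "tz": 55, "ax": 0, "ay": 0, "az": 0, "claw": 0}, {"tx": 1, "ty": 1, "tz": 55, "ax": 0, "ay": 0, "az": 0, "claw": 0}]}}

```text
time_s: 29.12
tcp_pos: [0.6223, -0.2593, 0.009]
ee_rot: [[0.995, 0.098, 0.002], [0.098, -0.995, -0.0], [0.002, 0.001, -1.0]]
wrist_force: [2.5, 1.2, 4.2]
gripper_width: 0.005
gripper_force: 2.2
```

Emit:
{"fn": "servo_tool", "kwargs": {"deltas": [{"tx": 0, "ty": 0, "tz": 1, "ax": 0, "ay": 0, "az": 0, "claw": 0}, {"tx": 0, "ty": 0, "tz": 1, "ax": 0, "ay": 0, "az": 0, "claw": 0}, {"tx": 0, "ty": 0, "tz": 1, "ax": 0, "ay": 0, "az": 0, "claw": 0}]}}

```text
time_s: 29.37
tcp_pos: [0.6224, -0.2593, 0.0089]
ee_rot: [[0.995, 0.099, 0.002], [0.099, -0.995, -0.001], [0.002, 0.001, -1.0]]
wrist_force: [2.0, 0.9, 8.7]
gripper_width: 0.008
gripper_force: 4.0
```

Emit:
{"fn": "servo_tool", "kwargs": {"deltas": [{"tx": 0, "ty": 0, "tz": 1, "ax": 0, "ay": 0, "az": 0, "claw": 0}, {"tx": 0, "ty": 0, "tz": 1, "ax": 0, "ay": 0, "az": 0, "claw": 0}, {"tx": 0, "ty": 0, "tz": 1, "ax": 0, "ay": 0, "az": 0, "claw": 0}]}}

```text
time_s: 29.62
tcp_pos: [0.6224, -0.2594, 0.0087]
ee_rot: [[0.995, 0.099, 0.002], [0.099, -0.995, -0.001], [0.002, 0.001, -1.0]]
wrist_force: [-0.3, 1.6, 11.7]
gripper_width: 0.007
gripper_force: 5.6
```

Emit:
{"fn": "servo_tool", "kwargs": {"deltas": [{"tx": 0, "ty": 0, "tz": -25, "ax": 0, "ay": 0, "az": 0, "claw": 0}, {"tx": 0, "ty": 0, "tz": -60, "ax": 0, "ay": 0, "az": 0, "claw": 0}, {"tx": -35, "ty": 0, "tz": -60, "ax": 0, "ay": 0, "az": 0, "claw": 0}, {"tx": -75, "ty": 0, "tz": -60, "ax": 0, "ay": 0, "az": 0, "claw": 0}, {"tx": -115, "ty": 0, "tz": -60, "ax": 0, "ay": 0, "az": 0, "claw": 0}, {"tx": -155, "ty": 0, "tz": -60, "ax": 0, "ay": 0, "az": 0, "claw": 0}, {"tx": -190, "ty": 0, "tz": -60, "ax": 0, "ay": 0, "az": 0, "claw": 0}, {"tx": -215, "ty": 0, "tz": -60, "ax": 0, "ay": 0, "az": 0, "claw": 0}, {"tx": -226, "ty": 0, "tz": -60, "ax": 0, "ay": 0, "az": 0, "claw": 0}, {"tx": -226, "ty": 0, "tz": -60, "ax": 0, "ay": 0, "az": 0, "claw": 0}, {"tx": -226, "ty": 0, "tz": -60, "ax": 0, "ay": 0, "az": 0, "claw": 0}, {"tx": -226, "ty": 0, "tz": -60, "ax": 0, "ay": 0, "az": 0, "claw": 0}]}}

```text
time_s: 30.62
tcp_pos: [0.3977, -0.2815, 0.0661]
ee_rot: [[0.995, 0.098, -0.0], [0.098, -0.995, -0.0], [-0.0, 0.0, -1.0]]
wrist_force: [-0.3, 1.1, 0.5]
gripper_width: 0.005
gripper_force: 0.0
```

```bash
python3 -c "
from cov import *
print(L(.112,-.113,.04,.0314))"
```

```text
(array([ 0.1125, -0.1113,  0.0941]), array([-0.3,  1.1,  0.5]), 30.6167, 0.00520331477780605)
cover_edge wrist 0.89 [ 0.115 -0.033  0.036]
tab_a wrist 0.78 [ 0.117 -0.1    0.051]
cover_edge top 0.69 [0.107 0.072 0.033]
tab_a top 0.45 [0.107 0.101 0.041]
tab_a top 0.23 [0.12  0.04  0.021]
cover_edge scene 0.65 [ 0.116 -0.005  0.04 ]
tab_a scene 0.66 [ 0.115 -0.118  0.05 ]
([-1.0, -0.2, 57.5], [-0.0001, 0.0002, 0.0005])
```

Emit:
{"fn": "servo_tool", "kwargs": {"deltas": [{"tx": -1, "ty": 0, "tz": 20, "ax": 0, "ay": 0, "az": 0, "claw": 0}, {"tx": -1, "ty": 0, "tz": 36, "ax": 0, "ay": 0, "az": 0, "claw": 0}, {"tx": -1, "ty": 0, "tz": 44, "ax": 0, "ay": 0, "az": 0, "claw": 0}, {"tx": -1, "ty": 0, "tz": 49, "ax": 0, "ay": 0, "az": 0, "claw": 0}, {"tx": -1, "ty": 0, "tz": 53, "ax": 0, "ay": 0, "az": 0, "claw": 0}, {"tx": -1, "ty": 0, "tz": 56, "ax": 0, "ay": 0, "az": 0, "claw": 0}, {"tx": -1, "ty": 0, "tz": 57, "ax": 0, "ay": 0, "az": 0, "claw": 0}, {"tx": -1, "ty": 0, "tz": 58, "ax": 0, "ay": 0, "az": 0, "claw": 0}, {"tx": -1, "ty": 0, "tz": 58, "ax": 0, "ay": 0, "az": 0, "claw": 0}]}}

```text
time_s: 31.82
tcp_pos: [0.396, -0.2815, 0.0089]
ee_rot: [[0.995, 0.098, 0.0], [0.098, -0.995, -0.0], [0.0, 0.0, -1.0]]
wrist_force: [-4.0, 0.1, 3.7]
gripper_width: 0.004
gripper_force: 2.4
```

Emit:
{"fn": "servo_tool", "kwargs": {"deltas": [{"tx": 0, "ty": 0, "tz": 1, "ax": 0, "ay": 0, "az": 0, "claw": 0}, {"tx": 0, "ty": 0, "tz": 1, "ax": 0, "ay": 0, "az": 0, "claw": 0}, {"tx": 0, "ty": 0, "tz": 1, "ax": 0, "ay": 0, "az": 0, "claw": 0}]}}

```text
time_s: 32.07
tcp_pos: [0.396, -0.2816, 0.0087]
ee_rot: [[0.995, 0.099, 0.001], [0.099, -0.995, -0.001], [0.001, 0.001, -1.0]]
wrist_force: [-4.3, 1.3, 9.7]
gripper_width: 0.005
gripper_force: 5.3
```

Emit:
{"fn": "servo_tool", "kwargs": {"deltas": [{"tx": 0, "ty": 0, "tz": 1, "ax": 0, "ay": 0, "az": 0, "claw": 0}, {"tx": 0, "ty": 0, "tz": 1, "ax": 0, "ay": 0, "az": 0, "claw": 0}, {"tx": 0, "ty": 0, "tz": 1, "ax": 0, "ay": 0, "az": 0, "claw": 0}]}}

```text
time_s: 32.32
tcp_pos: [0.3961, -0.2816, 0.0085]
ee_rot: [[0.995, 0.099, 0.001], [0.099, -0.995, -0.001], [0.001, 0.001, -1.0]]
wrist_force: [-5.4, 2.4, 16.6]
gripper_width: 0.005
gripper_force: 8.3
```

Flat on the same height as the first tab. Lift away and check everything.

Emit:
{"fn": "servo_tool", "kwargs": {"deltas": [{"tx": 0, "ty": 0, "tz": -20, "ax": 0, "ay": 0, "az": 0, "claw": 0}, {"tx": 0, "ty": 0, "tz": -60, "ax": 0, "ay": 0, "az": 0, "claw": 0}, {"tx": 0, "ty": 0, "tz": -100, "ax": 0, "ay": 0, "az": 0, "claw": 0}, {"tx": 0, "ty": -40, "tz": -140, "ax": 0, "ay": 0, "az": 0, "claw": 0}, {"tx": 0, "ty": -40, "tz": -180, "ax": 0, "ay": 0, "az": 0, "claw": 0}, {"tx": 0, "ty": -40, "tz": -200, "ax": 0, "ay": 0, "az": 0, "claw": 0}, {"tx": 0, "ty": -40, "tz": -200, "ax": 0, "ay": 0, "az": 0, "claw": 0}, {"tx": 0, "ty": -40, "tz": -200, "ax": 0, "ay": 0, "az": 0, "claw": 0}, {"tx": 0, "ty": -40, "tz": -200, "ax": 0, "ay": 0, "az": 0, "claw": 0}]}}

```text
time_s: 33.07
tcp_pos: [0.3921, -0.2413, 0.206]
ee_rot: [[0.995, 0.098, 0.001], [0.098, -0.995, 0.001], [0.001, -0.0, -1.0]]
wrist_force: [0.0, 0.6, -0.1]
gripper_width: 0.002
gripper_force: 0.0
```

```bash
python3 -c "
from cov import *
from straws import straws
straws('wrist'); im=capture('wrist'); cv2.imwrite('pics/end.png',im)
t=capture('top'); KT=cam('top')
for r in trace('rake','top')[:1]: print(r['confidence'],cv2.minAreaRect(cv2.findNonZero(r['mask'].astype(np.uint8))))
for n in ('wrist',):
  T=cam(n)[1]
  for l in ('tab_a_pad','tab_b_pad','cover_edge'):
    for r in recognise(l,n)[:3]:
      p=T[:3,:3]@r['xyz']+T[:3,3]; q=p-[c[0],c[1],0]; a=c[2]; print(l,round(r['confidence'],2),np.round([np.cos(a)*q[0]+np.sin(a)*q[1],-np.sin(a)*q[0]+np.cos(a)*q[1],p[2]],3))
"
```

```text
(array([ 0.072 , -0.1129,  0.234 ]), array([ 0. ,  0.6, -0.1]), 33.0667, 0.0019119795553891631)
cover_edge wrist 0.57 [ 0.117 -0.016  0.036]
tab_a wrist 0.83 [ 0.116 -0.104  0.041]
cover_edge top 0.86 [0.105 0.076 0.033]
tab_a top 0.62 [0.109 0.079 0.036]
cover_edge scene 0.84 [ 0.113 -0.009  0.038]
tab_a scene 0.56 [0.119 0.097 0.036]
tab_a scene 0.45 [ 0.112 -0.112  0.041]
wrist 0.86 1128 mid [0.138 0.007] len 0.144 ang -0.006
wrist 0.75 1126 mid [ 0.32  -0.109] len 0.151 ang -1.474
wrist 0.72 1356 mid [0.114 0.004] len 0.151 ang -0.013
wrist 0.69 786 mid [0.104 0.009] len 0.145 ang -0.013
wrist 0.55 816 mid [0.124 0.01 ] len 0.145 ang -0.02
wrist 0.18 20661 mid [-0.007 -0.002] len 0.344 ang -1.415
0.75 ((229.9264678955078, 229.0441131591797), (42.531646728515625, 12.862394332885742), 59.03623962402344)
tab_b_pad 0.6 [ 0.112 -0.103  0.04 ]
cover_edge 0.79 [ 0.112 -0.02   0.034]
```

```bash
python3 -c "
from station import *
print(finish_job())"
```

```text
the job is handed in; nothing more can be done
None
```

The job is handed in at about 33 s of the 67 s allowed; the hand-in returned no verdict. By my last measurements the four straws lie in one parallel row at x ≈ 104–138 mm, the cover is shut, both tabs are pressed flat, and the rake stands released where it started. I never touched the crockery, but did not re-measure it.

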